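# Unpin a deburred bracket and hold it up to the inspection camera

## Task

Draw the red-knobbed pin straight out of the bright bracket in the blue fixture, hang it by its collar in the fixture's yellow side notch and let it go, the bracket still sitting in its nest. Then lift the bracket out and hold it, right way up, before the inspection camera: middle of its brass ring face at the focus point, 60 mm straight above the pointer's red ball, and the face square to the lens, so nose up as much as the camera looks down. Finish holding it there still in the gripper, clear of everything else, the camera not shifted and the other things on the bench left alone.

Things in the scene. Friction and masses are not known exactly. Their poses are not given: they have to be found in the camera images.
- fixture: Blue block fixed to the bench, 140 x 70 x 30 mm (long in x). Origin: centre of underside. The bracket sits on its top (bracket origin 30 mm above this one, axes parallel) between two 6 mm high rails 33 mm apart. 12 mm through bore at x -45, y 0. An arm, 40 mm wide, 50 mm high, runs at x -45 out to y -105 and ends in the yellow notch. Position and yaw vary.
- notch (a point): Place of the parked pin's collar underside centre: top of the fixture's arm, 50 mm above the bench, at fixture x -45, y -92. Vertical slot 14 mm wide (fixture x) down to the bench, open at the top and at the arm's outer end (-y), closed 8 mm inboard of this point. Lower the pin straight in: the collar rests on the two yellow cheeks, the shank hangs between.
- pin: Loose upright pin, 0.06 kg, 81 mm long: steel shank 10 mm diameter, 36 long, chamfered foot; collar 26 mm diameter, 5 thick; round red knob 18 mm diameter, 40 long. Origin: centre of the foot, z to the knob. At first it stands through the bracket's eye in the fixture's bore (1 mm play all round), collar on the bracket's base plate: raise it over 36 mm to free it.
- collar (a point): Centre of the underside of the pin's collar, 36 mm above its foot.
- pin_knob (a point): Grip point on the pin's axis in the red knob, 66 mm above the foot, 15 mm below the knob's top. Pinch it from above with the fingers on the fixture's +y and -y sides (the bracket's web stands 25 mm from the pin axis on the fixture's +x side).
- bracket: Loose bright bracket, 0.18 to 0.35 kg. Origin on its underside, x to the round nose, z up. Base plate x -60 to 35, 30 wide, 10 thick, 12 mm eye at x -45; upright web 12 thick in y, x -20 to 33, z 10 to 60; nose flange 40 mm diameter, x 33 to 41, centred at z 30, brass ring and dark bore on its front (all mm). Centre of mass near x 3, z 27. Sits square in the fixture.
- web (a point): Grip point in the bracket's web: x = 2, z = 45 mm in the bracket frame, 15 mm below the web's top edge. Pinch the 12 mm thickness (bracket y) from above.
- face (a point): Centre of the bracket's brass ring face: x = 42, z = 30 mm in the bracket frame; the face looks along bracket +x. Axes as the bracket's.
- eye (a point): Centre of the eye at the top of the bracket's base plate: x = -45, z = 10 mm in the bracket frame.
- stand: Inspection camera stand fixed to the bench: grey foot 130 x 120 x 16 mm, column 20 mm diameter, 360 mm high, at its origin. Position, yaw and camera height vary. Its clamped carriage carries the camera (black and white, 50 mm square), looking to the stand's -x and 20 degrees downwards.
- lens (a point): Centre of the front of the camera lens (38 mm diameter), 91 mm from the column axis along the optical axis.
- focus (a point): Focus point in the air on the optical axis, 99 mm in front of the lens, 150 to 210 mm above the bench. Its x points along the optical axis INTO the lens (20 degrees upwards), y is level, z is up, leaning 20 degrees away from the camera. A rightly presented bracket has its face centre here and all its axes parallel to these.
- pointer (a point): Red ball 14 mm in diameter at the end of a 4 mm wire under the camera; its centre is 60 mm vertically below the focus point. The wire runs from it back to the camera, about 56 mm under the optical axis.
- rough: Bystander: loose rough copper-coloured casting of the bracket's shape, without brass ring, standing on the bench. Origin under it.
- grinder: Bystander: grey hand grinder without cord, 190 mm long, 30 mm thick, lying along its x. Origin: underside.
- disc: Bystander: red-brown abrasive disc 38 mm in diameter, shank upwards, 39 mm high. Origin: underside.
- ring: Bystander: metal ring, 44 mm outside, 8 mm high. Origin: underside.
- burr_cup: Bystander: green cup, 60 mm wide, 60 mm high. Origin: underside.
- file: Bystander: flat file with blue handle, 210 mm long, lying along its x. Origin: underside.
Not all that is in view belongs to the job. What is shaped like the bracket but turquoise is not meant. Several things have the shape of the fixture; the one meant has the colours described above.

How it is judged:
By the outcome, as a careful person would: the job done as asked, in the order asked, and still so for the second after the job is handed in, while the arm keeps its last pose, push and grip.
It also fails if it takes over 58 s, if anything falls off the work surface, if the arm or the gripper's body presses on something with over 40 N, if the wrist force passes 120 N, or if a joint passes its speed limit or range.

## Robot

A 6-joint arm with a two-finger parallel gripper is mounted at the origin on the work surface. World frame = base frame: x ahead of the robot, y to its left, z up, the work surface at z = 0. Lengths are in m, angles in degrees, forces in N, time in s.
With the tool pointing down it reaches from about 0.35 to 0.8 m from the base axis. Payload 7.3 kg.
Tool frame: the origin (TCP) lies at the very end of the fingers, on their centre line; the grasp point (between the pads) lies 19 mm behind it; z points along the fingers, y is the direction in which the jaws open and shut (so a half turn about z gives the same grasp; the last joint's range is limited). The gripper opens to 85 mm and grips with 20 to 120 N. Pads are 22 mm wide; open, the fingers measure 114 mm over their backs; the gripper's body (76 mm by 85 mm) begins 54 mm behind the grasp point. The pads swing forward as they close: fully open they stand 13 mm farther back than shut.
Start: joints at [65.89, 19.595, 87.324, -0, 73.075, -8.365], TCP at [0.142, 0.505, 0.231] pointing down, gripper open.
Joint ranges: [-145.02, 145.02], [-44.19, 115.74], [2.07, 154.8], [-57.11, 237.11], [16.16, 152.29], [-177.93, 177.93]. Speed limits (degrees/s): [147.25, 147.25, 180, 180, 180, 180].

## Interface

Orientations are given as a 3x3 rotation matrix whose columns are the frame's x, y, z axes.
In Python, from plant import status, eyes, robot gives the robot as it stands.
- The arm moves only by the tool apply_moves, never from a script. Its argument "plan" is a list that holds one entry, the list of rows, each a list of 7 numbers: the opening, from 0 (shut) to 1 (fully open), then the shift along the tool's x, y, z in units of 0.3 m (1.0 is 0.3 m), then the turn, a rotation vector about the tool's x, y, z in units of 360 degrees (1.0 is 360 degrees). In form: [[[grip, dx, dy, dz, wx, wy, wz], ...]]. A call has 1 to 8 rows; each row shifts and turns the pose as measured when the row begins, along the tool's axes as they then stand; what a row does not reach is not made up. A row lasts 1/8 s, in which the tool goes at most 62.5 mm and 10.7 degrees, less where a joint would pass 70% of its speed; a pose out of reach is approached as far as the arm can. A call with a number of a shift or a turn outside -1 to 1 is refused whole. A call with a gripper value outside its range is refused whole. The fingers move at their own pace and stop on an object; "grip_force" is the grip in N (left out, the last holds). Time passes only in rows, so rows that do not move let the fingers close. It gives the time, the measured TCP pose, the force and the opening at its end, in the units of the state.
- status.observe(): the state, without advancing time (a new reading comes with each control period).
- eyes.get_image(name): name is "side" or "top" or "wrist"; returns a dict with "image" (384x512x3 uint8, red, green, blue), "mtx" (3x3 intrinsics, pixels), "dist" ([k1, k2, p1, p2, k3] as OpenCV has them; the pictures are not rectified), "R" (3x3) and "t" (3): a world point X has camera coordinates R X + t; the wrist camera has in their place "tool_from_camera" (4x4, takes a point from camera to tool coordinates, whose origin is the TCP and whose axes are the flange's). Camera axes: x right, y down, z forward; pixel columns grow to the right and rows downward; lengths in m; the calibration is good to about 2 mm. A picture is of the moment at which its call begins: read the wrist's pose just before it. There is no depth.
- robot.sign_off(): hands the job in, once; it reports no verdict.
The state is a dict: "clock": time; "joints": joint angles; "joint_vel": joint speeds; "joint_torque": joint torques, N m; "tcp_pos": TCP position; "tool_rot": TCP orientation; "ft_force": force on the tool from outside, world axes, zero at the start; "wrist_torque": the same for the moment, N m; "finger_gap": finger opening in m.
Only numpy, scipy, OpenCV 4.12 (cv2) and the standard library are available. Lean on these libraries where they do the work, as an engineer would, in place of code of your own. Each camera call takes 0.05 s, during which the arm holds its last target.

## Working session

There is one attempt and no reset: what is moved stays moved. The work goes in short steps, Python scripts to look and compute and a tool call to move; the robot and the scene stay as the last step left them, time stands still between calls to the robot, and variables do not carry over. Pictures are saved under pics/ and viewed, and the job is handed in when it is done.

Besides the shell and the picture viewer there is one more tool, called after "Call:" in YAML: its name, and indented under it one key for each argument. apply_moves: Moves the arm, as the interface text tells. Its arguments: {"type":"object","properties":{"plan":{"type":"array","items":{"type":"array","items":{"type":"array","items":{"type":"number","minimum":-1,"maximum":1}}}},"grip_force":{"type":"number"}},"required":["plan"]}

```bash
ls; mkdir -p pics; python3 - <<'E'
from plant import status, eyes, robot
import cv2
s=status.observe(); print(s)
for n in ["side","top","wrist"]:
    d=eyes.get_image(n); cv2.imwrite(f"pics/{n}0.png",d["image"][:,:,::-1])
    print(n,{k:v for k,v in d.items() if k!="image"})
E
```

```text
pics
{'clock': 0.0, 'joints': array([ 6.58898897e+01,  1.96370149e+01,  8.73767089e+01, -1.73771113e-04,
        7.30753318e+01, -8.36613480e+00]), 'joint_vel': array([-0.04257912, -0.03545263,  0.03118249, -0.09886388, -0.05875992,
        0.08129989]), 'joint_torque': array([ 8.82605509e-04, -4.33684480e+01, -2.46011674e+01, -1.07747346e-04,
        7.78926245e-03, -1.90790786e-05]), 'tcp_pos': array([0.14227581, 0.5049384 , 0.2306239 ]), 'tool_rot': array([[-9.62483942e-01,  2.71337910e-01, -6.32275216e-04],
       [ 2.71338555e-01,  9.62482921e-01, -1.41990307e-03],
       [ 2.23280564e-04, -1.53819455e-03, -9.99998792e-01]]), 'ft_force': array([ 0.10838876,  0.62284381, -0.07839747]), 'wrist_torque': array([-0.02233749, -0.05190792, -0.04145459]), 'finger_gap': 0.08522343707849603}
side {'mtx': array([[499.06777533,   0.        , 258.21851379],
       [  0.        , 499.06777533, 186.16542571],
       [  0.        ,   0.        ,   1.        ]]), 'dist': array([0.06377132, 0.        , 0.        , 0.        , 0.        ]), 'R': array([[ 0.87981409, -0.47501313, -0.01702057],
    
[... 504 characters left out ...]
6802307,  0.00458503, -0.9857724 ]]), 't': array([0.00642849, 0.56795205, 1.44730188])}
wrist {'mtx': array([[315.85240923,   0.        , 256.50773982],
       [  0.        , 315.85240923, 187.28469702],
       [  0.        ,   0.        ,   1.        ]]), 'dist': array([-0.08332837,  0.        ,  0.        ,  0.        ,  0.        ]), 'tool_from_camera': array([[ 7.83332160e-04, -9.44966547e-01, -3.27166032e-01,
         8.42787099e-02],
       [ 9.99999667e-01,  6.65457527e-04,  4.72227503e-04,
         6.44511375e-04],
       [-2.28524095e-04, -3.27166293e-01,  9.44966753e-01,
        -1.42193193e-01],
       [ 0.00000000e+00,  0.00000000e+00,  0.00000000e+00,
         1.00000000e+00]])}
```

View pics/side0.png

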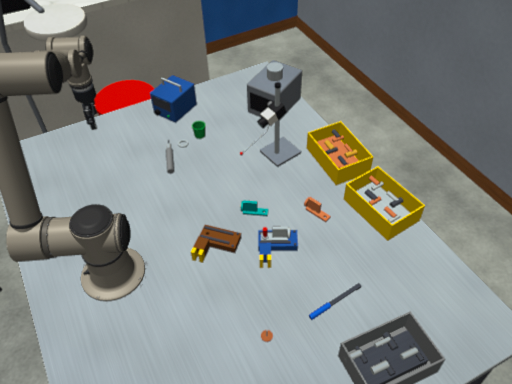

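View pics/top0.png

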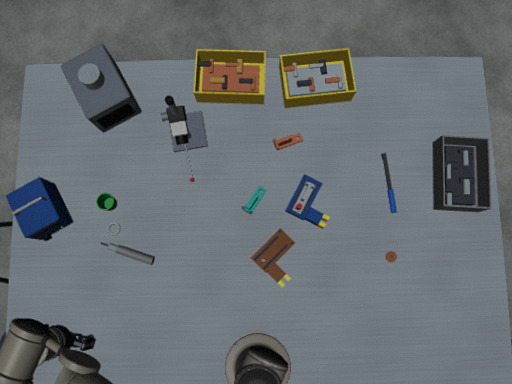

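View pics/wrist0.png

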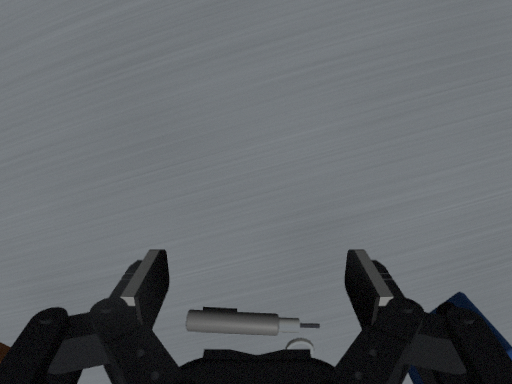

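The blue fixture is at about (303,198) in the top picture, with its notch at (323,220). The red ball is at (192,180) in the top picture and (241,153) in the side one. I'll enlarge both areas.

```bash
cat > h.py <<'E'
import numpy as np, cv2
from plant import status, eyes, robot
from scipy.spatial.transform import Rotation as Rn
from scipy.optimize import least_squares
def campose(d,s=None):
    if "R" in d: return d["R"],d["t"]
    T=np.eye(4);T[:3,:3]=s["tool_rot"];T[:3,3]=s["tcp_pos"]
    W=T@d["tool_from_camera"]; R=W[:3,:3].T; return R,-R@W[:3,3]
def ray(d,uv,s=None):
    R,t=campose(d,s)
    p=cv2.undistortPoints(np.array([[uv]],float),d["mtx"],d["dist"])[0,0]
    v=R.T@np.array([p[0],p[1],1.]); return -R.T@t, v/np.linalg.norm(v)
def atz(d,uv,z,s=None):
    c,v=ray(d,uv,s); return c+v*(z-c[2])/v[2]
def proj(d,X,s=None):
    R,t=campose(d,s)
    return cv2.projectPoints(np.asarray(X,float).reshape(-1,3),cv2.Rodrigues(R)[0],t,d["mtx"],d["dist"])[0].reshape(-1,2)
def tri(rs):
    A=np.zeros((3,3));b=np.zeros(3)
    for c,v in rs:
        P=np.eye(3)-np.outer(v,v);A+=P;b+=P@c
    X=np.linalg.solve(A,b)
    return X,[np.linalg.norm((np.eye(3)-np.outer(v,v))@(X-c))*1000 for c,v in rs]
def crop(d,x,y,w,h,k,name,im=None):
    c=(d["image"] if im is None else im)[y:y+h,x:x+w,::-1]
    cv2.imwrite(name,cv2.resize(c,None,fx=k,fy=k,interpolation=cv2.INTER_CUBIC))
E
python3 - <<'E'
from h import *
t=eyes.get_image("top");s=eyes.get_image("side")
crop(t,275,165,64,64,9,"pics/tf.png");crop(s,245,215,64,60,9,"pics/sf.png")
crop(t,150,85,80,110,5,"pics/ts.png");crop(s,225,70,90,100,6,"pics/ss.png")
E
```

```text
(no output)
```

View pics/tf.png

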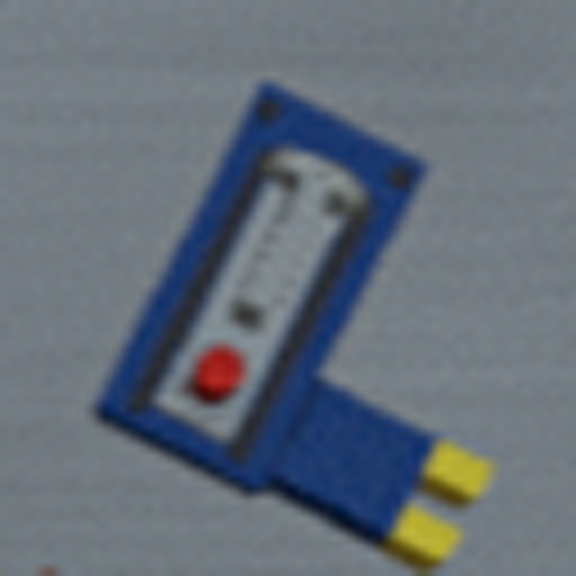

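View pics/sf.png

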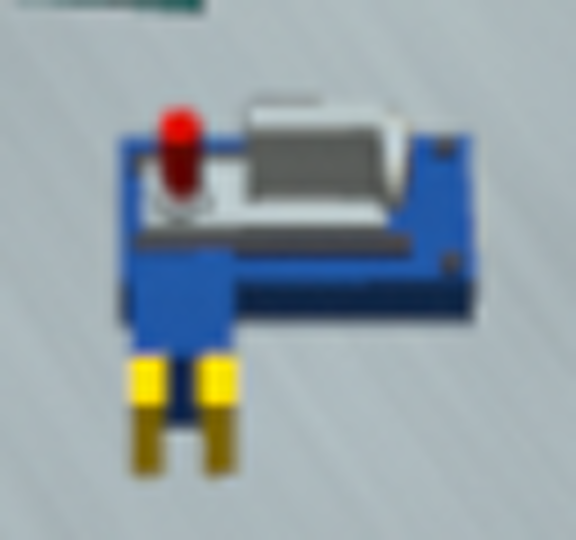

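View pics/ts.png

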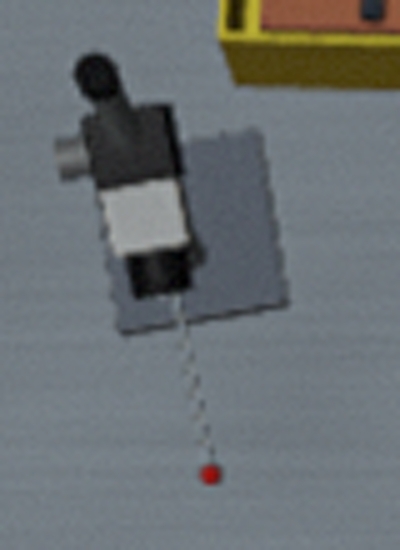

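View pics/ss.png

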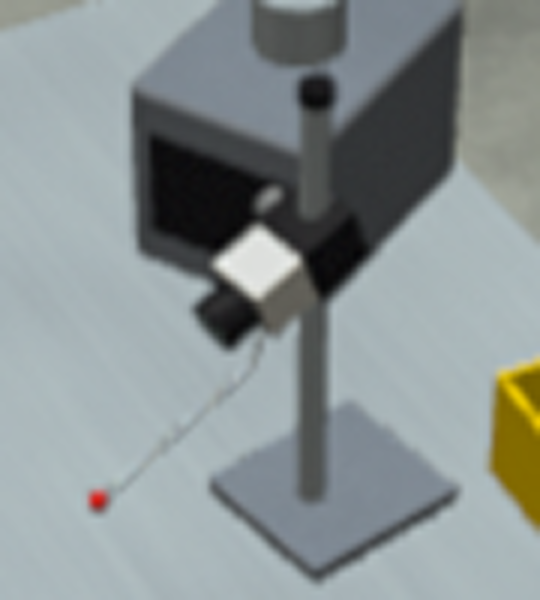

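```bash
cat > m1.py <<'E'
from h import *
t=eyes.get_image("top");s=eyes.get_image("side")
def P(o,k,l): return [((a+.5)/k-.5+o[0],(b+.5)/k-.5+o[1]) for a,b in l]
F=[(t,P((275,165),9,[(265,83),(428,163),(98,408),(253,486),(222,370),(495,463),(462,537)]),[(70,35,30),(70,-35,30),(-70,35,30),(-70,-35,30),(-45,0,84),(-25,-105,50),(-65,-105,50)]),
 (s,P((245,215),9,[(122,136),(472,136),(474,284),(181,124),(128,405),(238,405)]),[(-70,35,30),(70,35,30),(70,-35,30),(-45,0,84),(-65,-105,50),(-25,-105,50)])]
def res(q):
    R=Rn.from_euler('z',q[2]).as_matrix();o=[]
    for d,uv,X in F: o.append((proj(d,(R@(np.array(X).T/1000)).T+[q[0],q[1],0])-np.array(uv)).ravel())
    return np.concatenate(o)
r=least_squares(res,[0.45,-.1,-0.5],loss='soft_l1');print(r.x,np.degrees(r.x[2]));print(res(r.x).reshape(-1,2).round(1).tolist())
bt=P((150,85),5,[(210,475)])[0];bs=P((225,70),6,[(97,500)])[0]
B,e=tri([ray(t,bt),ray(s,bs)]);print("ball",B,e)
ct=P((150,85),5,[(97,75)])[0];cs=P((225,70),6,[(316,88)])[0]
C,e=tri([ray(t,ct),ray(s,cs)]);print("coltop",C,e)
print("colbase",atz(s,P((225,70),6,[(312,497)])[0],.016))
for q in [(258,130),(288,303),(122,333)]:print("footT",atz(t,P((150,85),5,[q])[0],.016))
for q in [(212,487),(350,405),(458,490),(317,572)]:print("footS",atz(s,P((225,70),6,[q])[0],.016))
d=C-B;print(np.hypot(d[0],d[1]),np.degrees(np.arctan2(d[1],d[0])))
E
python3 m1.py
```

```text
[ 0.5541758  -0.16459833 -0.49536588] -28.382374411139445
[[-0.5, -0.7], [-0.1, -0.3], [-0.7, -0.5], [0.8, 0.5], [-0.3, -0.3], [-0.4, 0.0], [-2.1, 2.6], [-0.2, 0.8], [-0.2, 0.4], [0.7, 0.0], [0.2, 0.7], [0.5, 0.5], [0.1, 0.4]]
ball [0.59682445 0.19846871 0.12434533] [np.float64(0.011558815309954165), np.float64(0.011558815309978982)]
coltop [0.77261821 0.22736675 0.36400532] [np.float64(0.33235962678165915), np.float64(0.3323596267816087)]
colbase [0.77589677 0.22989405 0.016     ]
footT [0.86571316 0.18347981 0.016     ]
footT [0.73925349 0.16158222 0.016     ]
footT [0.71986657 0.27685645 0.016     ]
footS [0.719956   0.27294668 0.016     ]
footS [0.84673943 0.29887737 0.016     ]
footS [0.86799278 0.18601188 0.016     ]
footS [0.74243126 0.16453926 0.016     ]
0.17815314760885023 9.335137052365837
```

```bash
cat >> h.py <<'E'
def plan(p,R,s=None):
    s=s or status.observe(); Rt=s["tool_rot"]
    d=Rt.T@(np.asarray(p)-s["tcp_pos"])/0.3
    w=Rn.from_matrix(Rt.T@R).as_rotvec(degrees=True)
    d2=R.T@(np.asarray(p)-s["tcp_pos"])/0.3
    print("clock",round(s["clock"],2),"pos",s["tcp_pos"].round(4),"gap",round(s["finger_gap"],4),"F",s["ft_force"].round(1))
    print(" shift now-axes",d.round(4)," shift target-axes",d2.round(4)," rot deg",w.round(2)," rot units",(w/360).round(5), "dist mm",np.linalg.norm(d)*300)
def fixR(yaw):
    c,s_=np.cos(yaw),np.sin(yaw); return np.array([[-c,-s_,0],[-s_,c,0],[0,0,-1.]])
def fixpt(q,x,y,z):
    c,s_=np.cos(q[2]),np.sin(q[2]); return np.array([q[0]+c*x-s_*y,q[1]+s_*x+c*y,z])
E
python3 - <<'E'
from h import *
q=[0.5542,-.1646,-.4954]
plan(fixpt(q,-.045,-0.02,.22),fixR(q[2]))
E
```

```text
clock 0.35 pos [0.1424 0.5052 0.2311] gap 0.0852 F [-0.8  0.  -0.3]
 shift now-axes [-1.766  -1.8089  0.0376]  shift target-axes [-2.1191 -1.3785  0.0372]  rot deg [-0.02 -0.   12.64]  rot units [-5.000e-05 -0.000e+00  3.512e-02] dist mm 758.4850940364242
```

Call:
apply_moves:
  plan:
    - [[1,-0.08,-0.1,0,0,0,0.0176],[1,-0.13,-0.11,0,0,0,0.0176],[1,-0.16,-0.1,0,0,0,0],[1,-0.16,-0.1,0,0,0,0],[1,-0.16,-0.1,0,0,0,0],[1,-0.16,-0.1,0,0,0,0],[1,-0.16,-0.1,0,0,0,0],[1,-0.16,-0.1,0,0,0,0]]

```text
clock: 1.35
tcp_pos: [0.3518, 0.1204, 0.2317]
tool_rot: [[-0.88, 0.475, 0.005], [0.475, 0.88, 0.002], [-0.003, 0.004, -1.0]]
ft_force: [0.7, 0.8, 0.4]
finger_gap: 0.0853
```

```bash
python3 - <<'E'
from h import *
q=[0.5542,-.1646,-.4954]
plan(fixpt(q,-.045,-0.02,.22),fixR(q[2]))
E
```

```text
clock 1.35 pos [0.3518 0.1204 0.2317] gap 0.0853 F [0.7 0.8 0.4]
 shift now-axes [-0.8948 -0.5823  0.0394]  shift target-axes [-0.8951 -0.5819  0.0389]  rot deg [0.26 0.2  0.02]  rot units [7.1e-04 5.5e-04 5.0e-05] dist mm 320.5074746252861
```

Call:
apply_moves:
  plan:
    - [[1,-0.16,-0.104,0.007,0.0007,0.0005,0],[1,-0.16,-0.104,0.007,0,0,0],[1,-0.16,-0.104,0.007,0,0,0],[1,-0.16,-0.104,0.007,0,0,0],[1,-0.13,-0.084,0.006,0,0,0],[1,-0.09,-0.06,0.004,0,0,0],[1,0,0,0,0,0,0]]

```text
clock: 2.22
tcp_pos: [0.5037, -0.1643, 0.2205]
tool_rot: [[-0.877, 0.481, 0.004], [0.481, 0.877, -0.0], [-0.004, 0.002, -1.0]]
ft_force: [-0.2, 0.6, 0.4]
finger_gap: 0.0851
```

```bash
python3 - <<'E'
from h import *
q=[0.5542,-.1646,-.4954]
plan(fixpt(q,-.045,-0.02,.22),fixR(q[2]))
s=status.observe();d=eyes.get_image("wrist");cv2.imwrite("pics/w1.png",cv2.resize(d["image"][:,:,::-1],(768,576),interpolation=cv2.INTER_CUBIC))
import pickle;pickle.dump((s,d),open("w1.pkl","wb"))
E
```

```text
clock 2.23 pos [ 0.5037 -0.1643  0.2205] gap 0.0851 F [-0.2  0.6  0.4]
 shift now-axes [0.0014 0.0124 0.0017]  shift target-axes [0.0013 0.0124 0.0017]  rot deg [ 0.12  0.21 -0.38]  rot units [ 0.00032  0.00059 -0.00106] dist mm 3.770357519430702
```

View pics/w1.png

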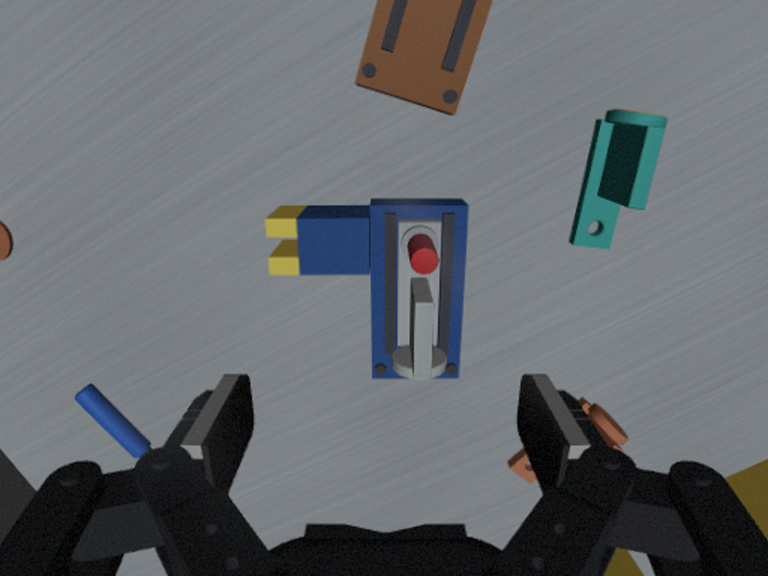

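Fixture seen from the near side: in this 1.5x picture the corners are at about (371,200), (467,200), (373,378) and (461,378), the knob top is at (424,261), and the notch is on the left at (268–300, 206–274). I'll enlarge it for a fit.

```bash
python3 - <<'E'
from h import *
import pickle;s,d=pickle.load(open("w1.pkl","rb"))
crop(d,170,125,150,135,5.3333,"pics/w1c.png")
im=cv2.imread("pics/w1c.png");print(im.shape)
E
```

```text
(720, 800, 3)
```

View pics/w1c.png

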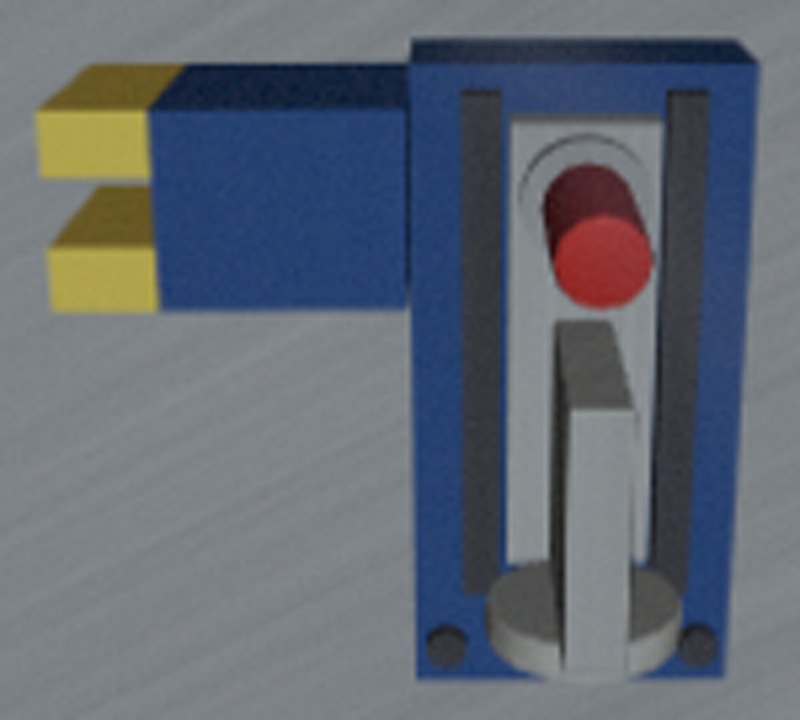

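```bash
cat > m2.py <<'E'
from h import *
import pickle
from m1 import F
s,d=pickle.load(open("w1.pkl","rb"))
uv=np.array([(757,65),(412,63),(416,678),(724,678),(36,111),(51,312),(38,178),(48,249),(604,262),(570,408),(634,408)],float)
uv=(uv+.5)/5.33333-.5+[170,125]
X=np.array([(-70,35,30),(-70,-35,30),(70,-35,30),(70,35,30),(-65,-105,50),(-25,-105,50),(-52,-105,50),(-38,-105,50),(-45,0,85),(-20,-6,90),(-20,6,90)])/1000.
def res(q):
    R=Rn.from_euler('z',q[2]).as_matrix()
    return (proj(d,(R@X.T).T+[q[0],q[1],q[3] if len(q)>3 else 0],s)-uv).ravel()
for q0 in ([.55,-.16,-.5],[.55,-.16,-.5,0]):
    r=least_squares(res,q0,loss='soft_l1');print("W",r.x.round(4),np.degrees(r.x[2]));print(res(r.x).reshape(-1,2).round(1).tolist())
E
python3 m2.py
```

```text
[ 0.5541758  -0.16459833 -0.49536588] -28.382374411139445
[[-0.5, -0.7], [-0.1, -0.3], [-0.7, -0.5], [0.8, 0.5], [-0.3, -0.3], [-0.4, 0.0], [-2.1, 2.6], [-0.2, 0.8], [-0.2, 0.4], [0.7, 0.0], [0.2, 0.7], [0.5, 0.5], [0.1, 0.4]]
ball [0.59682445 0.19846871 0.12434533] [np.float64(0.011558815309954165), np.float64(0.011558815309978982)]
coltop [0.77261821 0.22736675 0.36400532] [np.float64(0.33235962678165915), np.float64(0.3323596267816087)]
colbase [0.77589677 0.22989405 0.016     ]
footT [0.86571316 0.18347981 0.016     ]
footT [0.73925349 0.16158222 0.016     ]
footT [0.71986657 0.27685645 0.016     ]
footS [0.719956   0.27294668 0.016     ]
footS [0.84673943 0.29887737 0.016     ]
footS [0.86799278 0.18601188 0.016     ]
footS [0.74243126 0.16453926 0.016     ]
0.17815314760885023 9.335137052365837
W [ 0.5547 -0.1634 -0.4984] -28.554693498080006
[[0.5, -0.5], [-0.8, -0.0], [0.1, 0.5], [0.2, 0.1], [-0.3, -0.1], [0.1, -0.1], [0.4, -0.1], [-0.4, -0.2], [-0.1, 0.3], [-0.4, 0.2], [0.5, 0.2]]
W [ 0.555  -0.1635 -0.4985 -0.001 ] -28.559993653834194
[[0.3, -0.4], [-0.8, 0.1], [0.0, 0.2], [0.1, -0.1], [-0.0, -0.0], [0.3, -0.2], [0.6, -0.1], [-0.1, -0.2], [-0.2, 0.3], [-0.5, 0.2], [0.4, 0.1]]
```

```bash
cat > q.py <<'E'
from h import *
q=[0.5546,-.1637,-.4982]
E
python3 - <<'E'
from q import *
plan(fixpt(q,-.045,0,.1),fixR(q[2]))
E
```

```text
clock 2.38 pos [ 0.5028 -0.1616  0.2211] gap 0.0855 F [-0.4 -0.6  0.3]
 shift now-axes [-0.0037  0.0755  0.4038]  shift target-axes [-0.0051  0.0765  0.4036]  rot deg [ 0.14  0.19 -0.06]  rot units [ 0.00039  0.00051 -0.00017] dist mm 123.23893808680135
```

Call:
apply_moves:
  plan:
    - [[0.5,0,0.05,0.1,0.0004,0.0005,0],[0.5,0,0.026,0.15,0,0,0],[0.5,0,0,0.1,0,0,0],[0.5,0,0,0.03,0,0,0],[0.5,0,0,0,0,0,0]]

```text
clock: 3.0
tcp_pos: [0.5141, -0.1362, 0.1079]
tool_rot: [[-0.881, 0.473, 0.005], [0.473, 0.881, -0.002], [-0.005, 0.001, -1.0]]
ft_force: [-0.6, -0.1, -0.1]
finger_gap: 0.0427
```

```bash
python3 - <<'E'
from q import *
plan(fixpt(q,-.045,0,.1),fixR(q[2]))
s=status.observe();d=eyes.get_image("wrist");cv2.imwrite("pics/w2.png",cv2.resize(d["image"][:,:,::-1],(768,576),interpolation=cv2.INTER_CUBIC))
print(s["joint_vel"].round(2)); print(proj(d,[fixpt(q,-.045,0,.085),fixpt(q,-.02,-.006,.09),fixpt(q,-.02,.006,.09),fixpt(q,-.052,-.105,.05)],s)*1.5+.25)
import pickle;pickle.dump((s,d),open("w2.pkl","wb"))
E
```

```text
clock 3.0 pos [ 0.5141 -0.1362  0.1079] gap 0.0427 F [-0.6 -0.1 -0.1]
 shift now-axes [-0.0122 -0.0162  0.0263]  shift target-axes [-0.0124 -0.0161  0.0263]  rot deg [0.05 0.29 0.29]  rot units [0.00014 0.0008  0.00081] dist mm 9.98245072640552
[ 0.44 -0.69 -0.16 -0.03  0.27 -0.  ]
[[370.5751557  355.78625175]
 [355.58746433 416.9513853 ]
 [385.55047958 417.12227197]
 [146.8147441  303.57795083]]
```

View pics/w2.png

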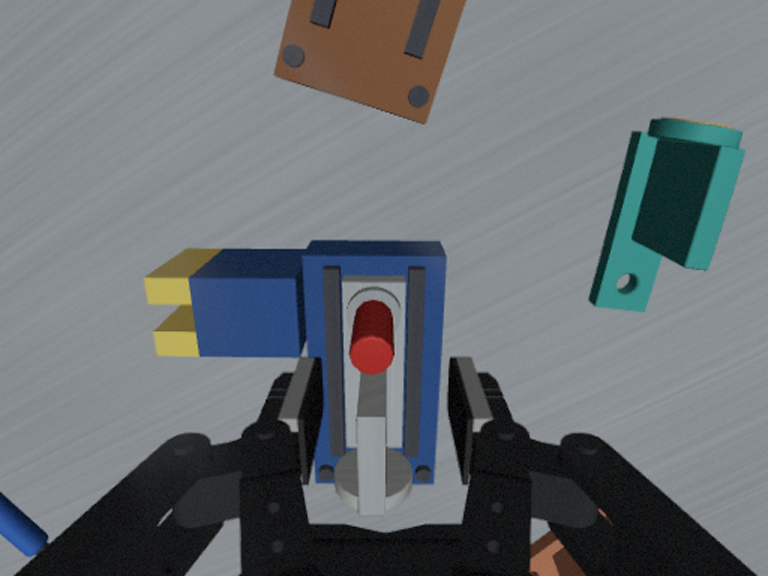

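Knob top seen at (372,352) against a predicted (370.6,355.8), and the notch corner at (147,302) against (146.8,303.6), so the model holds to about 1 mm. Next I centre and go down.

Call:
apply_moves:
  plan:
    - [[0.5,-0.012,-0.016,0.02,0.0001,0.0008,0.0008],[0.5,0,0,0.03,0,0,0],[0.5,0,0,0,0,0,0]]

```text
clock: 3.42
tcp_pos: [0.5167, -0.1435, 0.095]
tool_rot: [[-0.878, 0.479, 0.005], [0.479, 0.878, -0.002], [-0.005, 0.001, -1.0]]
ft_force: [-0.0, 0.4, -0.2]
finger_gap: 0.0427
```

```bash
python3 - <<'E'
from q import *
plan(fixpt(q,-.045,0,.053),fixR(q[2]))
E
```

```text
clock 3.42 pos [ 0.5167 -0.1435  0.095 ] gap 0.0427 F [-0.   0.4 -0.2]
 shift now-axes [0.0076 0.001  0.1399]  shift target-axes [0.0069 0.0011 0.1399]  rot deg [ 0.04  0.31 -0.05]  rot units [ 0.00012  0.00087 -0.00013] dist mm 42.02377460464928
```

Call:
apply_moves:
  plan:
    - [[0.5,0.008,0.001,0.03,0,0.0009,0],[0.5,0,0,0.05,0,0,0],[0.5,0,0,0.04,0,0,0],[0.5,0,0,0.015,0,0,0],[0.5,0,0,0,0,0,0]]

```text
clock: 4.05
tcp_pos: [0.5142, -0.1418, 0.0509]
tool_rot: [[-0.878, 0.479, -0.001], [0.479, 0.878, 0.002], [0.002, 0.001, -1.0]]
ft_force: [0.2, -0.1, 0.3]
finger_gap: 0.0426
```

```bash
python3 - <<'E'
from q import *
plan(fixpt(q,-.045,0,.053),fixR(q[2]))
s=status.observe();d=eyes.get_image("wrist");cv2.imwrite("pics/w3.png",cv2.resize(d["image"][:,:,::-1],(768,576),interpolation=cv2.INTER_CUBIC))
print(proj(d,[fixpt(q,-.045,0,.085),fixpt(q,-.02,-.006,.09),fixpt(q,-.02,.006,.09),fixpt(q,-.052,-.105,.05)],s)*1.5+.25)
E
```

```text
clock 4.05 pos [ 0.5142 -0.1418  0.0509] gap 0.0426 F [ 0.2 -0.1  0.3]
 shift now-axes [-0.003   0.0003 -0.0069]  shift target-axes [-0.003   0.0003 -0.0069]  rot deg [ 0.04 -0.11 -0.06]  rot units [ 0.0001  -0.00031 -0.00016] dist mm 2.26376254643952
[[382.71014314 444.16757681]
 [362.02960228 525.48429373]
 [403.63465749 525.46515637]
 [ 85.57890753 358.37336279]]
```

View pics/w3.png

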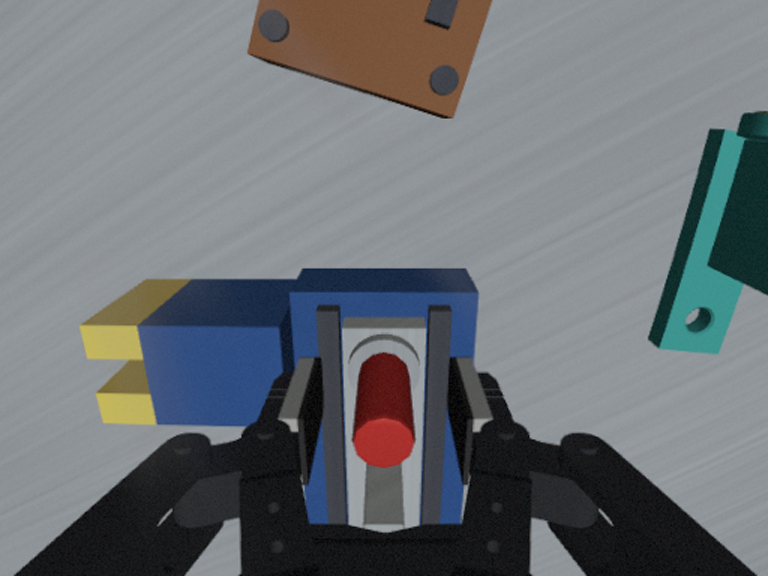

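The knob (384,440) is centred between the pads, so I close on it.

Call:
apply_moves:
  plan:
    - [[0,0,0,-0.006,0,0,0],[0,0,0,0,0,0,0],[0,0,0,0,0,0,0],[0,0,0,0,0,0,0]]
  grip_force: 40

```text
clock: 4.6
tcp_pos: [0.515, -0.1421, 0.0542]
tool_rot: [[-0.878, 0.479, 0.001], [0.479, 0.878, 0.001], [-0.001, 0.001, -1.0]]
ft_force: [-0.5, 0.7, -0.8]
finger_gap: 0.017
```

```bash
python3 - <<'E'
from q import *
plan(fixpt(q,-.045,0,.113),fixR(q[2]))
print(status.observe()["wrist_torque"])
E
```

```text
clock 4.6 pos [ 0.515  -0.1421  0.0542] gap 0.017 F [-0.5  0.7 -0.8]
 shift now-axes [-0.0005  0.     -0.1961]  shift target-axes [-0.0004 -0.0002 -0.1961]  rot deg [ 0.05  0.03 -0.05]  rot units [ 1.4e-04  8.0e-05 -1.4e-04] dist mm 58.832413133022804
[-0.00060821 -0.02273306  0.0077237 ]
```

Call:
apply_moves:
  plan:
    - [[0,0,0,-0.02,0,0,0],[0,0,0,-0.04,0,0,0],[0,0,0,-0.04,0,0,0],[0,0,0,-0.04,0,0,0],[0,0,0,-0.04,0,0,0],[0,0,0,-0.03,0,0,0],[0,0,0,0,0,0,0]]

```text
clock: 5.48
tcp_pos: [0.5155, -0.1424, 0.1231]
tool_rot: [[-0.878, 0.479, 0.003], [0.479, 0.878, -0.001], [-0.003, 0.001, -1.0]]
ft_force: [0.3, -0.4, -0.7]
finger_gap: 0.0169
```

```bash
python3 - <<'E'
from q import *
plan(fixpt(q,-.045,-.092,.122),fixR(q[2]))
s=status.observe();d=eyes.get_image("wrist");cv2.imwrite("pics/w4.png",cv2.resize(d["image"][:,:,::-1],(768,576),interpolation=cv2.INTER_CUBIC))
E
```

```text
clock 5.47 pos [ 0.5155 -0.1424  0.1231] gap 0.0169 F [ 0.3 -0.4 -0.7]
 shift now-axes [ 0.0014 -0.3069  0.0032]  shift target-axes [ 0.0016 -0.3069  0.0035]  rot deg [ 0.06  0.18 -0.05]  rot units [ 0.00018  0.00051 -0.00013] dist mm 92.084774370502
```

View pics/w4.png

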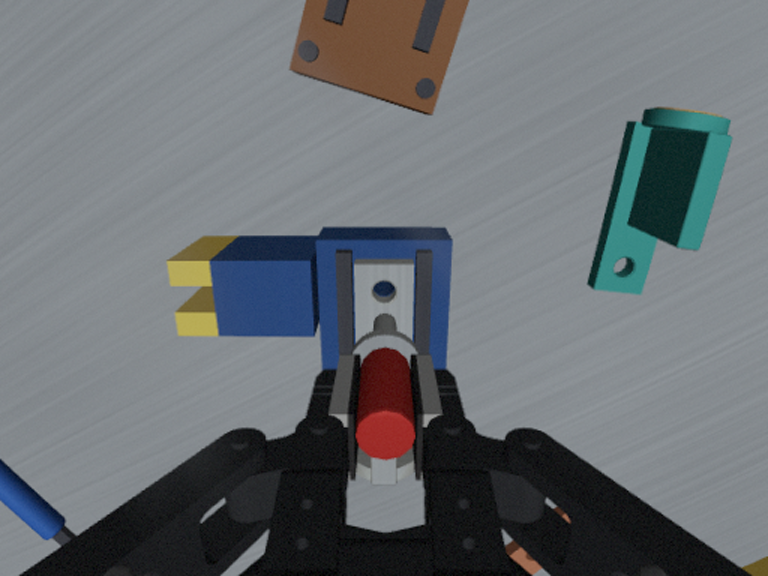

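Call:
apply_moves:
  plan:
    - [[0,0.001,-0.05,0,0.0002,0.0005,0],[0,0,-0.08,0,0,0,0],[0,0,-0.08,0,0,0,0],[0,0,-0.06,0,0,0,0],[0,0,-0.03,0,0,0,0],[0,0,0,0,0,0,0],[0,0,0,0,0,0,0]]

```text
clock: 6.4
tcp_pos: [0.4678, -0.2252, 0.12]
tool_rot: [[-0.878, 0.479, -0.006], [0.479, 0.878, 0.003], [0.007, -0.001, -1.0]]
ft_force: [-0.0, -0.0, -0.7]
finger_gap: 0.0168
```

```bash
python3 - <<'E'
from q import *
plan(fixpt(q,-.045,-.092,.122),fixR(q[2]))
s=status.observe();d=eyes.get_image("wrist");cv2.imwrite("pics/w5.png",cv2.resize(d["image"][:,:,::-1],(768,576),interpolation=cv2.INTER_CUBIC))
E
```

```text
clock 6.4 pos [ 0.4678 -0.2252  0.12  ] gap 0.0168 F [-0.  -0.  -0.7]
 shift now-axes [-0.0062  0.0116 -0.0066]  shift target-axes [-0.0063  0.0116 -0.0065]  rot deg [-0.03 -0.38 -0.06]  rot units [-9.00e-05 -1.06e-03 -1.70e-04] dist mm 4.4202536796799725
```

View pics/w5.png

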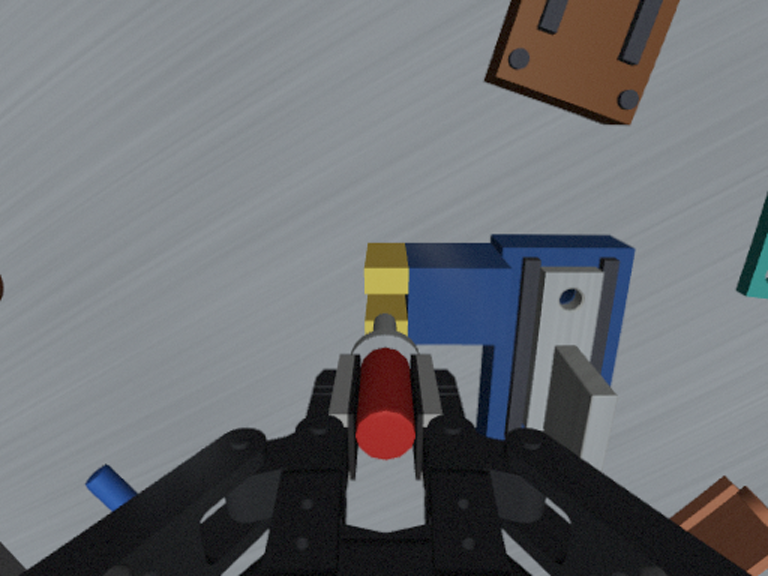

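Call:
apply_moves:
  plan:
    - [[0,-0.006,0.01,0.01,0,-0.001,0],[0,0,0,0.03,0,0,0],[0,0,0,0,0,0,0],[0,0,0,0,0,0,0]]

```text
clock: 6.95
tcp_pos: [0.4715, -0.2218, 0.1069]
tool_rot: [[-0.879, 0.477, -0.001], [0.477, 0.879, -0.0], [0.001, -0.0, -1.0]]
ft_force: [0.6, -0.8, -0.2]
finger_gap: 0.017
```

```bash
python3 - <<'E'
from q import *
plan(fixpt(q,-.045,-.092,.0642),fixR(q[2]))
E
```

```text
clock 6.95 pos [ 0.4715 -0.2218  0.1069] gap 0.017 F [ 0.6 -0.8 -0.2]
 shift now-axes [-0.0008 -0.0043  0.1422]  shift target-axes [-0.0008 -0.0044  0.1422]  rot deg [-0.02 -0.03  0.09]  rot units [-6.0e-05 -8.0e-05  2.4e-04] dist mm 42.67157134282333
```

Call:
apply_moves:
  plan:
    - [[0,-0.001,-0.004,0.02,0,0,0],[0,0,0,0.03,0,0,0],[0,0,0,0.03,0,0,0],[0,0,0,0.02,0,0,0],[0,0,0,0.005,0,0,0],[0,0,0,0,0,0,0]]

```text
clock: 7.7
tcp_pos: [0.4709, -0.2231, 0.0727]
tool_rot: [[-0.879, 0.477, -0.001], [0.477, 0.879, 0.0], [0.001, -0.0, -1.0]]
ft_force: [1.2, -0.6, -0.1]
finger_gap: 0.0168
```

```bash
python3 - <<'E'
from q import *
plan(fixpt(q,-.045,-.092,.0642),fixR(q[2]))
s=status.observe();d=eyes.get_image("wrist");cv2.imwrite("pics/w6.png",cv2.resize(d["image"][:,:,::-1],(768,576),interpolation=cv2.INTER_CUBIC))
d=eyes.get_image("side");crop(d,240,205,64,60,9,"pics/s6.png")
E
```

```text
clock 7.7 pos [ 0.4709 -0.2231  0.0727] gap 0.0168 F [ 1.2 -0.6 -0.1]
 shift now-axes [-0.0004  0.0005  0.0284]  shift target-axes [-0.0004  0.0005  0.0284]  rot deg [-0.02 -0.08  0.07]  rot units [-5.0e-05 -2.1e-04  1.9e-04] dist mm 8.516682465861116
```

View pics/w6.png

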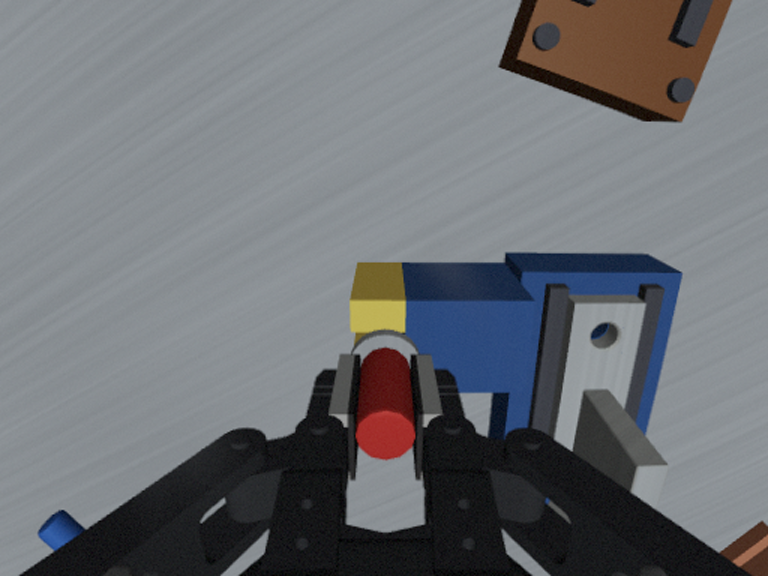

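View pics/s6.png

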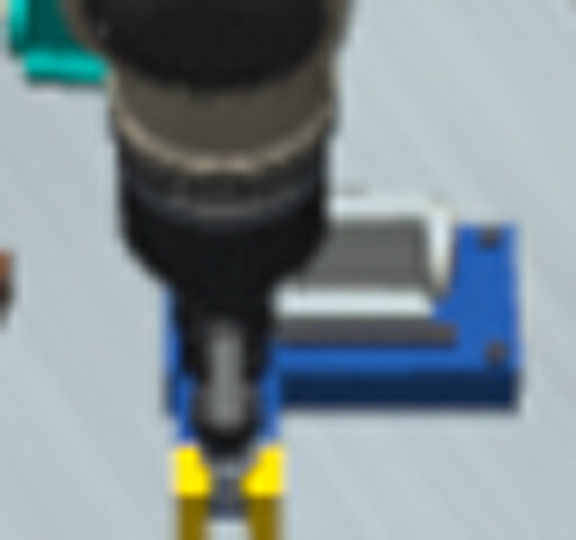

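The shank is in the slot with no contact force. Down the last 8 mm, gently.

Call:
apply_moves:
  plan:
    - [[0,0,0,0.012,0,0,0],[0,0,0,0.012,0,0,0],[0,0,0,0.006,0,0,0],[0,0,0,0,0,0,0]]

```text
clock: 8.3
tcp_pos: [0.4713, -0.2233, 0.0638]
tool_rot: [[-0.879, 0.477, -0.0], [0.477, 0.879, -0.001], [-0.0, -0.0, -1.0]]
ft_force: [-0.4, -0.8, -1.5]
finger_gap: 0.0165
```

```bash
python3 - <<'E'
from q import *
plan(fixpt(q,-.045,-.092,.0642),fixR(q[2]))
s=status.observe();d=eyes.get_image("wrist");cv2.imwrite("pics/w7.png",cv2.resize(d["image"][:,:,::-1],(768,576),interpolation=cv2.INTER_CUBIC))
E
```

```text
clock 8.3 pos [ 0.4713 -0.2233  0.0638] gap 0.0165 F [-0.4 -0.8 -1.5]
 shift now-axes [ 0.0011  0.0005 -0.0013]  shift target-axes [ 0.0011  0.0005 -0.0013]  rot deg [-0.03  0.01  0.07]  rot units [-7.e-05  4.e-05  2.e-04] dist mm 0.5368464855827836
```

View pics/w7.png

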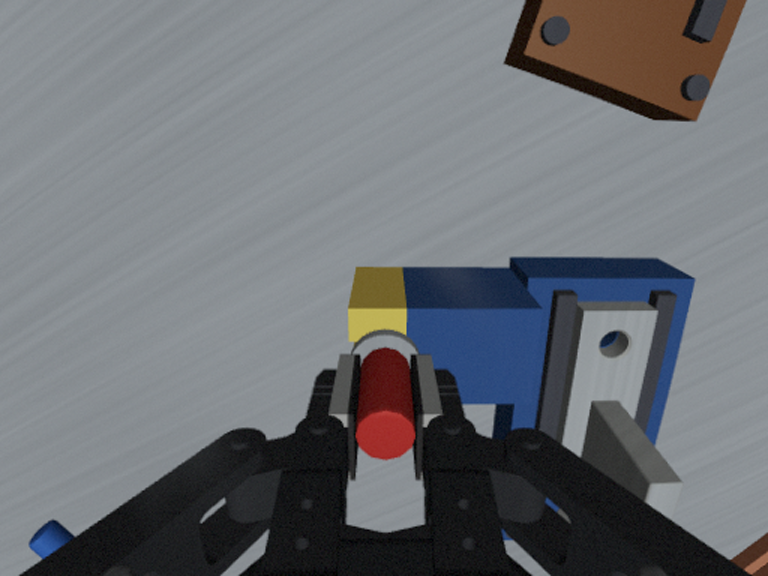

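Call:
apply_moves:
  plan:
    - [[0,0,0,0.004,0,0,0],[0,0,0,0.003,0,0,0],[0,0,0,0,0,0,0]]

```text
clock: 8.72
tcp_pos: [0.4716, -0.2235, 0.064]
tool_rot: [[-0.879, 0.477, 0.001], [0.477, 0.879, -0.002], [-0.002, -0.001, -1.0]]
ft_force: [-0.2, -1.1, -1.4]
finger_gap: 0.0168
```

Call:
apply_moves:
  plan:
    - [[0,0,0,0.01,0,0,0],[0,0,0,0,0,0,0]]

```text
clock: 8.98
tcp_pos: [0.4722, -0.2238, 0.0641]
tool_rot: [[-0.879, 0.476, 0.004], [0.476, 0.879, -0.003], [-0.005, -0.001, -1.0]]
ft_force: [-0.5, 0.7, -1.1]
finger_gap: 0.017
```

```bash
python3 - <<'E'
from q import *
plan(fixpt(q,-.045,-.092,.0642),fixR(q[2]))
d=eyes.get_image("side");crop(d,240,215,64,60,9,"pics/s8.png")
E
```

```text
clock 8.97 pos [ 0.4722 -0.2238  0.0641] gap 0.017 F [-0.5  0.7 -1.1]
 shift now-axes [ 0.0045  0.0007 -0.0003]  shift target-axes [ 0.0045  0.0007 -0.0003]  rot deg [-0.06  0.27  0.09]  rot units [-0.00016  0.00075  0.00026] dist mm 1.3607626306044882
```

View pics/s8.png

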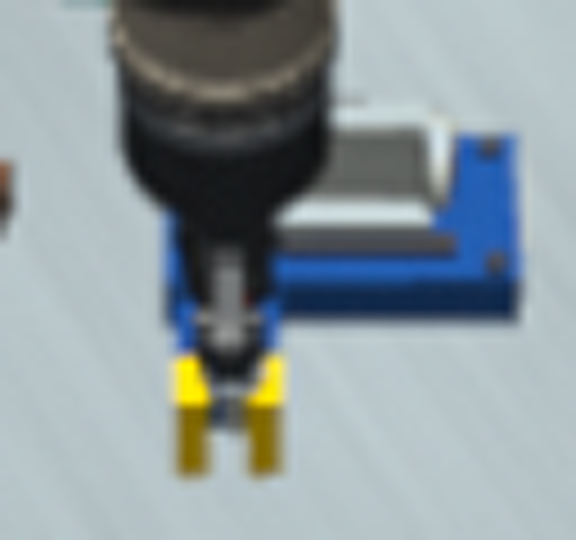

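It's on the cheeks: z stays at 0.064 however I push. Releasing.

Call:
apply_moves:
  plan:
    - [[0.5,0,0,0,0,0,0],[0.5,0,0,0,0,0,0],[0.5,0,0,0,0,0,0],[0.5,0,0,-0.04,0,0.0007,0],[0.5,0,0,-0.1,0,0,0],[0.5,0,0,-0.12,0,0,0],[0.5,0,0,-0.06,0,0,0],[0.5,0,0,0,0,0,0]]

```text
clock: 10.02
tcp_pos: [0.4726, -0.2241, 0.1645]
tool_rot: [[-0.879, 0.477, -0.0], [0.477, 0.879, -0.001], [-0.0, -0.001, -1.0]]
ft_force: [0.7, 0.2, 0.1]
finger_gap: 0.0429
```

```bash
python3 - <<'E'
from q import *
plan(fixpt(q,.002,0,.13),fixR(q[2]))
s=status.observe();d=eyes.get_image("wrist");cv2.imwrite("pics/w9.png",cv2.resize(d["image"][:,:,::-1],(768,576),interpolation=cv2.INTER_CUBIC))
print(proj(d,[fixpt(q,-.045,-.092,.095)],s)*1.5+.25)
d=eyes.get_image("side");crop(d,240,215,64,60,9,"pics/s9.png")
E
```

```text
clock 10.03 pos [ 0.4726 -0.2241  0.1645] gap 0.0429 F [0.7 0.2 0.1]
 shift now-axes [-0.151   0.3073  0.1147]  shift target-axes [-0.1505  0.3074  0.1151]  rot deg [-0.06  0.    0.09]  rot units [-1.7e-04  1.0e-05  2.4e-04] dist mm 108.3384423282338
[[384.0450697 299.4959858]]
```

View pics/w9.png

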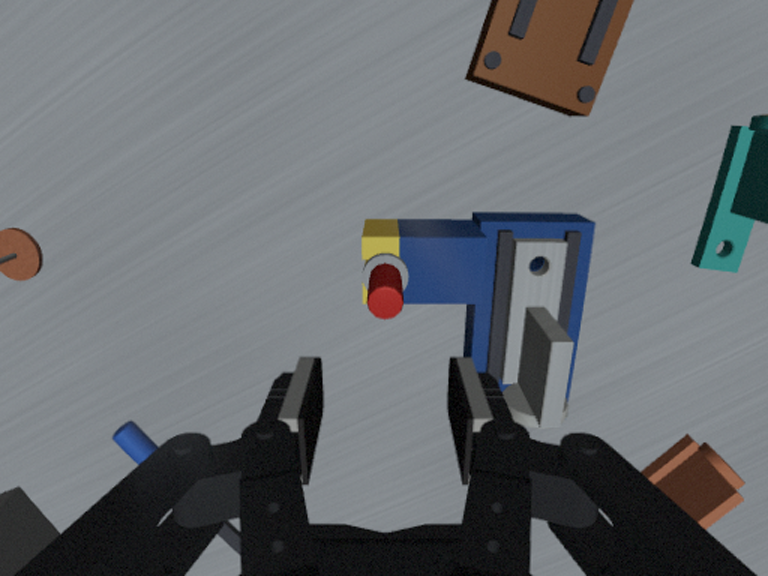

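View pics/s9.png

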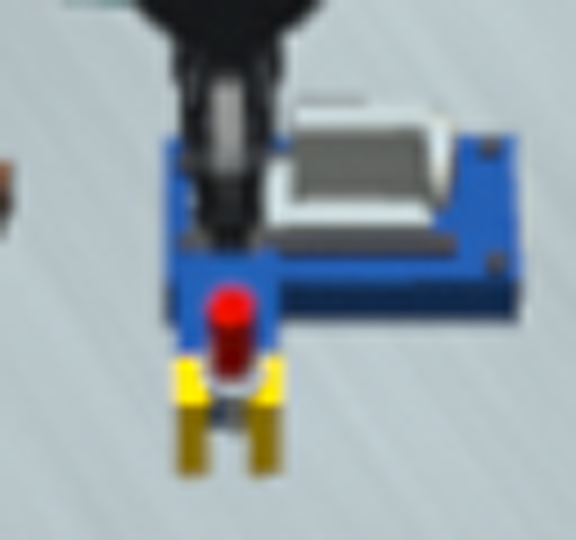

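The pin hangs upright in the notch, knob top at (385,302) against a predicted (384,300), and the bracket is still seated. Now to the web.

Call:
apply_moves:
  plan:
    - [[0.5,-0.04,0.08,0,0,0,0.0002],[0.5,-0.05,0.1,0.02,0,0,0],[0.5,-0.04,0.08,0.03,0,0,0],[0.5,-0.015,0.03,0.02,0,0,0],[0.5,0,0,0,0,0,0],[0.5,0,0,0,0,0,0]]

```text
clock: 10.88
tcp_pos: [0.5498, -0.1663, 0.1351]
tool_rot: [[-0.878, 0.479, -0.014], [0.479, 0.878, 0.005], [0.014, -0.002, -1.0]]
ft_force: [0.1, 1.0, -0.6]
finger_gap: 0.0426
```

```bash
python3 - <<'E'
from q import *
plan(fixpt(q,.002,0,.056),fixR(q[2]))
s=status.observe();d=eyes.get_image("wrist");cv2.imwrite("pics/w10.png",cv2.resize(d["image"][:,:,::-1],(768,576),interpolation=cv2.INTER_CUBIC))
print(proj(d,[fixpt(q,-.02,-.006,.09),fixpt(q,-.02,.006,.09)],s)*1.5+.25)
E
```

```text
clock 10.88 pos [ 0.5498 -0.1663  0.1351] gap 0.0426 F [ 0.1  1.  -0.6]
 shift now-axes [-0.0205  0.0159  0.2634]  shift target-axes [-0.0168  0.0153  0.2637]  rot deg [-0.12 -0.82 -0.09]  rot units [-0.00035 -0.00228 -0.00025] dist mm 79.4067589680567
[[380.0421328  288.2938397 ]
 [408.53694596 288.28954516]]
```

View pics/w10.png

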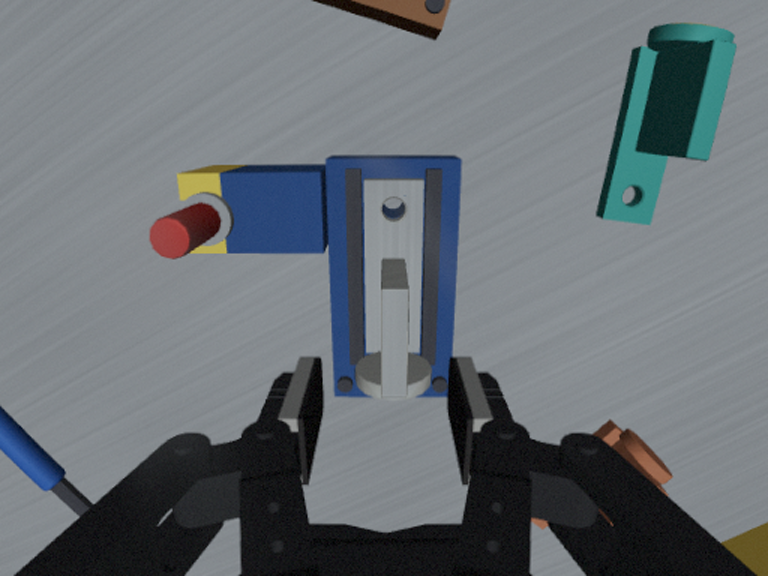

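Call:
apply_moves:
  plan:
    - [[0.5,-0.017,0.015,0.01,-0.0003,-0.0022,-0.0002],[0.5,0,0,0.05,0,0,0],[0.5,0,0,0.04,0,0,0],[0.5,0,0,0,0,0,0],[0.5,0,0,0,0,0,0]]

```text
clock: 11.55
tcp_pos: [0.5557, -0.1659, 0.1032]
tool_rot: [[-0.877, 0.48, 0.0], [0.48, 0.877, -0.0], [-0.0, -0.0, -1.0]]
ft_force: [0.8, -0.3, 0.6]
finger_gap: 0.0427
```

```bash
python3 - <<'E'
from q import *
plan(fixpt(q,.002,0,.056),fixR(q[2]))
E
```

```text
clock 11.55 pos [ 0.5557 -0.1659  0.1032] gap 0.0427 F [ 0.8 -0.3  0.6]
 shift now-axes [0.0002 0.0047 0.1572]  shift target-axes [1.000e-04 4.600e-03 1.572e-01]  rot deg [-0.02  0.02 -0.14]  rot units [-5.0e-05  7.0e-05 -3.9e-04] dist mm 47.18132018591217
```

Call:
apply_moves:
  plan:
    - [[0.5,0,0.004,0.03,0,0,-0.0003],[0.5,0,0,0.05,0,0,0],[0.5,0,0,0.045,0,0,0],[0.5,0,0,0.015,0,0,0],[0.5,0,0,0,0,0,0],[0.5,0,0,0,0,0,0]]

```text
clock: 12.3
tcp_pos: [0.5564, -0.1648, 0.058]
tool_rot: [[-0.878, 0.478, 0.0], [0.478, 0.878, -0.0], [-0.0, -0.0, -1.0]]
ft_force: [0.3, -0.2, -1.3]
finger_gap: 0.043
```

```bash
python3 - <<'E'
from q import *
plan(fixpt(q,.002,0,.056),fixR(q[2]))
E
```

```text
clock 12.3 pos [ 0.5564 -0.1648  0.058 ] gap 0.043 F [ 0.3 -0.2 -1.3]
 shift now-axes [0.0002 0.0002 0.0068]  shift target-axes [0.0002 0.0002 0.0068]  rot deg [-0.02  0.01 -0.02]  rot units [-5.e-05  4.e-05 -5.e-05] dist mm 2.044951924379694
```

Call:
apply_moves:
  plan:
    - [[0,0,0,0.006,0,0,0],[0,0,0,0,0,0,0],[0,0,0,0,0,0,0],[0,0,0,0,0,0,0],[0,0,0,0,0,0,0]]
  grip_force: 100

```text
clock: 12.92
tcp_pos: [0.5567, -0.1649, 0.0568]
tool_rot: [[-0.878, 0.478, 0.001], [0.478, 0.878, -0.001], [-0.002, -0.0, -1.0]]
ft_force: [0.7, 0.0, -0.9]
finger_gap: 0.0106
```

```bash
python3 - <<'E'
from q import *
plan(fixpt(q,.002,0,.056),fixR(q[2]))
s=status.observe()
import pickle;pickle.dump(s,open("grip.pkl","wb"));print(s["tool_rot"].round(4),s["wrist_torque"])
E
```

```text
clock 12.93 pos [ 0.5567 -0.1649  0.0568] gap 0.0106 F [ 0.7  0.  -0.9]
 shift now-axes [0.0015 0.0003 0.0026]  shift target-axes [0.0015 0.0003 0.0026]  rot deg [-0.01  0.09 -0.02]  rot units [-4.0e-05  2.4e-04 -5.0e-05] dist mm 0.9070897112445488
[[-8.783e-01  4.781e-01  1.200e-03]
 [ 4.781e-01  8.783e-01 -1.000e-03]
 [-1.500e-03 -3.000e-04 -1.000e+00]] [ 0.01744795 -0.04681584  0.01463156]
```

```bash
cat >> q.py <<'E'
import pickle
def gripT():
    s=pickle.load(open("grip.pkl","rb"))
    Rb=Rn.from_euler('z',q[2]).as_matrix(); o=np.array([q[0],q[1],.03])
    return Rb.T@(s["tcp_pos"]-o), Rb.T@fixR(q[2])   # tcp in bracket; nominal tool rot in bracket (flat jaws)
B=np.array([.5968,.1985,.1243]); psi=np.radians(9.7)
def target(back=0,up=0,dpsi=0,pit=20):
    p=psi; e=np.radians(pit)
    x=np.array([np.cos(e)*np.cos(p),np.cos(e)*np.sin(p),np.sin(e)]);y=np.array([-np.sin(p),np.cos(p),0]);z=np.cross(x,y)
    Rb=np.column_stack([x,y,z]); t,Rg=gripT()
    return B+[0,0,.06+up]-x*back+Rb@(t-np.array([.042,0,.03])), Rb@Rg
E
python3 - <<'E'
from q import *
print(gripT())
print(target()); p,R=target(.1,.0); print(p); plan(p,R)
p,R=target(.1,.0,pit=0);plan(p,R)
E
```

```text
(array([ 2.45529981e-03, -8.11726776e-05,  2.67803364e-02]), array([[-1.00000000e+00, -1.85975168e-17,  0.00000000e+00],
       [ 1.85975168e-17,  1.00000000e+00,  0.00000000e+00],
       [ 0.00000000e+00,  0.00000000e+00, -1.00000000e+00]]))
(array([0.56127052, 0.19234448, 0.16774942]), array([[-9.26258276e-01, -1.68489380e-01,  3.37130442e-01],
       [-1.58328227e-01,  9.85703469e-01,  5.76267617e-02],
       [-3.42020143e-01, -6.36072535e-18, -9.39692621e-01]]))
[0.46864469 0.17651166 0.13354741]
clock 12.93 pos [ 0.5567 -0.1649  0.0568] gap 0.0106 F [ 0.7  0.  -0.9]
 shift now-axes [ 0.8016  0.8593 -0.2573]  shift target-axes [ 0.0042  1.1714 -0.2738]  rot deg [ -6.72 -19.17 -37.86]  rot units [-0.01866 -0.05325 -0.10516] dist mm 360.89119050519366
clock 12.93 pos [ 0.5567 -0.1649  0.0568] gap 0.0106 F [ 0.7  0.  -0.9]
 shift now-axes [ 0.8263  0.8396 -0.4158]  shift target-axes [ 0.1293  1.1714 -0.4143]  rot deg [ -0.04   0.08 -38.26]  rot units [-0.00012  0.00022 -0.10628] dist mm 374.7634932401804
```

Call:
apply_moves:
  plan:
    - [[0,0,0,-0.02,0,0,0],[0,0,0,-0.04,0,0,0],[0,0,0,-0.06,0,0,0],[0,0,0,-0.1,0,0,0],[0,0,0,-0.12,0,0,0],[0,0,0,-0.1,0,0,0],[0,0,0,-0.03,0,0,0],[0,0,0,0,0,0,0]]

```text
clock: 13.92
tcp_pos: [0.5556, -0.1643, 0.2051]
tool_rot: [[-0.878, 0.478, 0.0], [0.478, 0.878, -0.001], [-0.001, -0.0, -1.0]]
ft_force: [-1.3, 1.1, -2.5]
finger_gap: 0.0109
```

```bash
python3 - <<'E'
from q import *
p,R=target(.1,.0,pit=0);plan(p,R)
s=status.observe();d=eyes.get_image("wrist");cv2.imwrite("pics/w11.png",cv2.resize(d["image"][:,:,::-1],(768,576),interpolation=cv2.INTER_CUBIC))
E
```

```text
clock 13.93 pos [ 0.5556 -0.1643  0.2051] gap 0.0109 F [-1.3  1.1 -2.5]
 shift now-axes [0.8227 0.8397 0.0791]  shift target-axes [0.126  1.1687 0.08  ]  rot deg [-3.000e-02  3.000e-02 -3.825e+01]  rot units [-8.0000e-05  9.0000e-05 -1.0626e-01] dist mm 353.46428595285096
```

View pics/w11.png

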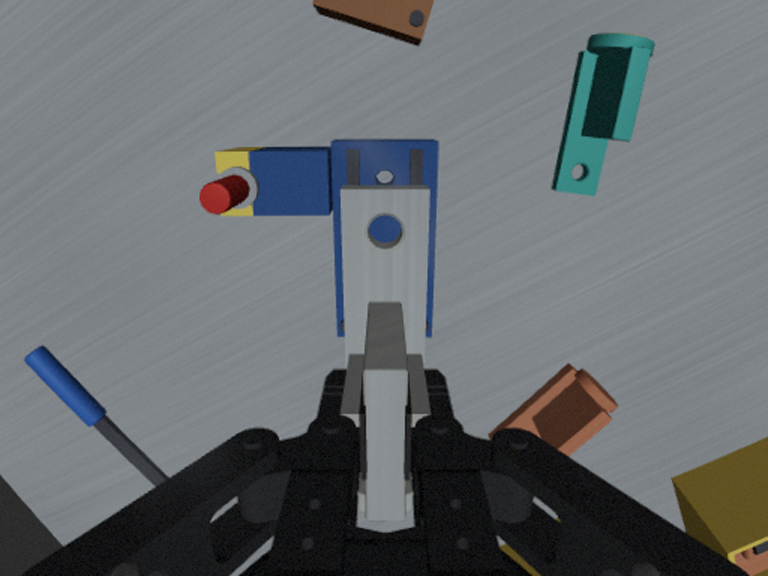

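Call:
apply_moves:
  plan:
    - [[0,0.06,0.06,0,0,0,-0.022],[0,0.075,0.1,0,0,0,-0.026],[0,0.055,0.118,0,0,0,-0.026],[0,0.036,0.125,0,0,0,-0.026],[0,0.018,0.14,0,0,0,-0.004],[0,0.018,0.14,0,0,0,0],[0,0.018,0.1,0,0,0,0],[0,0,0,0,0,0,0]]

```text
clock: 14.98
tcp_pos: [0.4751, 0.0889, 0.1931]
tool_rot: [[-0.984, -0.174, -0.022], [-0.174, 0.985, 0.004], [0.021, 0.007, -1.0]]
ft_force: [0.7, -0.1, -3.7]
finger_gap: 0.0105
```

```bash
python3 - <<'E'
from q import *
p,R=target(.1,.0);plan(p,R);p,R=target(.1,.0,pit=0);plan(p,R)
E
```

```text
clock 14.97 pos [0.4751 0.0889 0.1931] gap 0.0105 F [ 0.7 -0.1 -3.7]
 shift now-axes [-0.0338  0.2898  0.2   ]  shift target-axes [0.0417 0.2914 0.1961]  rot deg [  0.47 -21.21   0.26]  rot units [ 0.00131 -0.05893  0.00072] dist mm 106.12211096747528
clock 14.97 pos [0.4751 0.0889 0.1931] gap 0.0105 F [ 0.7 -0.1 -3.7]
 shift now-axes [0.0012 0.2912 0.0423]  shift target-axes [0.0038 0.2914 0.0401]  rot deg [ 0.42 -1.21  0.33]  rot units [ 0.00116 -0.00337  0.00093] dist mm 88.26401660549676
```

Call:
apply_moves:
  plan:
    - [[0,0,0.06,0,0.0012,-0.02,0.0007],[0,0,0.1,0,0,-0.022,0],[0,0,0.08,0,0,-0.016,0],[0,0,0.03,0,0,0,0],[0,0,0,0,0,0,0],[0,0,0,0,0,0,0]]

```text
clock: 15.72
tcp_pos: [0.4613, 0.1666, 0.1884]
tool_rot: [[-0.929, -0.167, 0.331], [-0.158, 0.986, 0.054], [-0.336, -0.003, -0.942]]
ft_force: [-0.9, -0.1, -1.9]
finger_gap: 0.0105
```

```bash
python3 - <<'E'
from q import *
p,R=target(.1,.0);plan(p,R)
s=status.observe();d=eyes.get_image("wrist");cv2.imwrite("pics/w12.png",cv2.resize(d["image"][:,:,::-1],(768,576),interpolation=cv2.INTER_CUBIC))
pickle.dump((s,d),open("w12.pkl","wb"))
print(proj(d,[B],s)*1.5+.25)
t=eyes.get_image("top");crop(t,140,85,100,100,6,"pics/t12.png");t=eyes.get_image("side");crop(t,200,80,110,90,7,"pics/s12.png")
E
```

```text
clock 15.72 pos [0.4613 0.1666 0.1884] gap 0.0105 F [-0.9 -0.1 -1.9]
 shift now-axes [0.0335 0.0289 0.1822]  shift target-axes [0.0347 0.0284 0.1821]  rot deg [-0.17 -0.38 -0.05]  rot units [-0.00048 -0.00106 -0.00014] dist mm 56.24825531410528
[[397.98237774 440.31012464]]
```

View pics/w12.png

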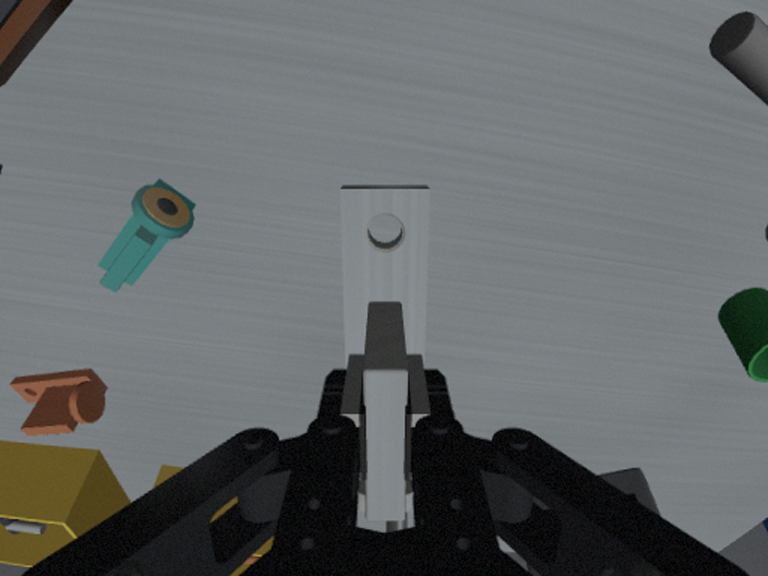

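View pics/t12.png

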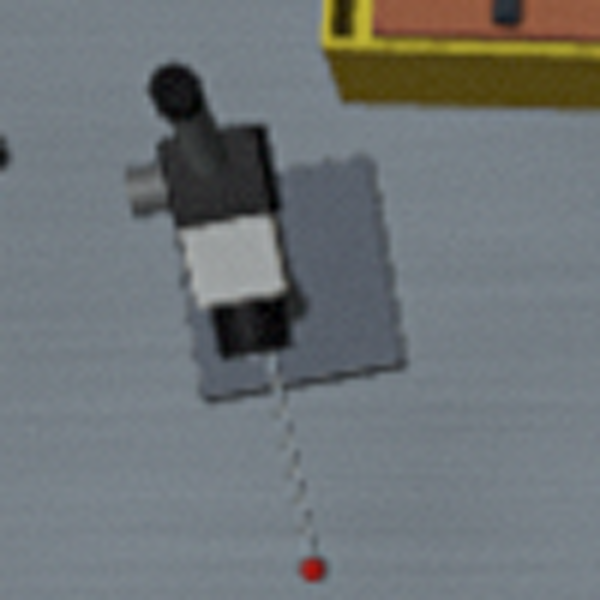

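View pics/s12.png

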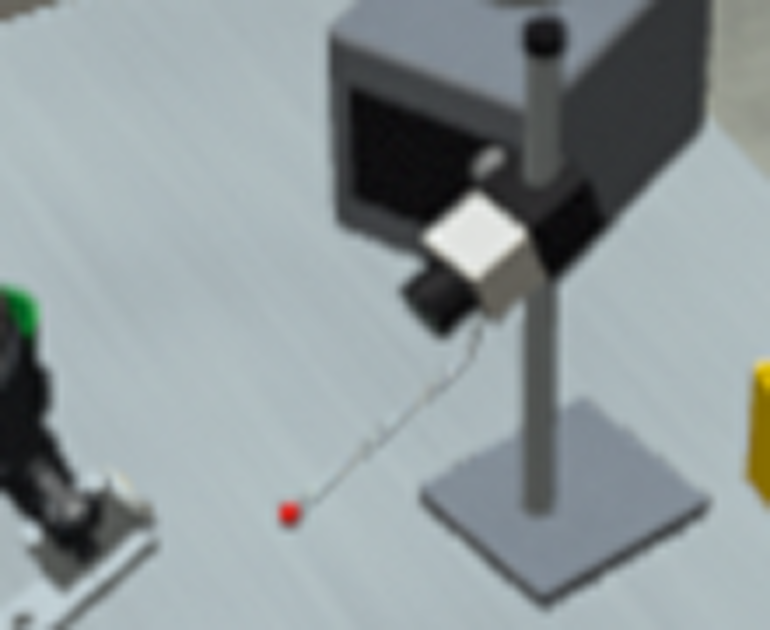

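```bash
python3 - <<'E'
from q import *
s,d=pickle.load(open("w12.pkl","rb"))
L=B+[0,0,.06]+.099*np.array([np.cos(np.radians(20))*np.cos(psi),np.cos(np.radians(20))*np.sin(psi),np.sin(np.radians(20))])
for pit in (20,30,40):
  for back in (.1,.15):
    for up in (.05,.1,.15):
      for dy in(0,-.08,.08):
        p,R=target(back,0,pit=pit); p=p+[0,dy,up]
        print(pit,back,up,dy,p.round(3),(proj(d,[B,L],dict(tcp_pos=p,tool_rot=R))*1.5).round(0).tolist())
E
```

```text
20 0.1 0.05 0 [0.469 0.177 0.184] [[384.0, 437.0], [384.0, 650.0]]
20 0.1 0.05 -0.08 [0.469 0.097 0.184] [[507.0, 448.0], [506.0, 653.0]]
20 0.1 0.05 0.08 [0.469 0.257 0.184] [[253.0, 424.0], [252.0, 642.0]]
20 0.1 0.1 0 [0.469 0.177 0.234] [[384.0, 374.0], [384.0, 567.0]]
20 0.1 0.1 -0.08 [0.469 0.097 0.234] [[494.0, 386.0], [495.0, 573.0]]
20 0.1 0.1 0.08 [0.469 0.257 0.234] [[268.0, 361.0], [266.0, 558.0]]
20 0.1 0.15 0 [0.469 0.177 0.284] [[384.0, 324.0], [384.0, 498.0]]
20 0.1 0.15 -0.08 [0.469 0.097 0.284] [[483.0, 336.0], [485.0, 505.0]]
20 0.1 0.15 0.08 [0.469 0.257 0.284] [[280.0, 311.0], [278.0, 489.0]]
20 0.15 0.05 0 [0.422 0.169 0.166] [[384.0, 499.0], [384.0, 694.0]]
20 0.15 0.05 -0.08 [0.422 0.089 0.166] [[499.0, 507.0], [498.0, 695.0]]
20 0.15 0.05 0.08 [0.422 0.249 0.166] [[261.0, 488.0], [262.0, 688.0]]
20 0.15 0.1 0 [0.422 0.169 0.216] [[384.0, 434.0], [384.0, 614.0]]
20 0.15 0.1 -0.08 [0.422 0.089 0.216] [[488.0, 443.0], [488.0, 618.0]]
20 0.15 0.1 0.08 [0.422 0.249 0.216] [[274.0, 422.0], [273.0, 607.0]]
20 0.15 0.15 0 [0.422 0.169 0.266] [[384.0, 380.0], [384.0, 
[... 1952 characters left out ...]

40 0.1 0.15 0.08 [0.493 0.261 0.242] [[260.0, 248.0], [273.0, 432.0]]
40 0.15 0.05 0 [0.456 0.174 0.11 ] [[384.0, 481.0], [384.0, 640.0]]
40 0.15 0.05 -0.08 [0.456 0.094 0.11 ] [[510.0, 483.0], [494.0, 635.0]]
40 0.15 0.05 0.08 [0.456 0.254 0.11 ] [[246.0, 476.0], [266.0, 641.0]]
40 0.15 0.1 0 [0.456 0.174 0.16 ] [[384.0, 399.0], [384.0, 561.0]]
40 0.15 0.1 -0.08 [0.456 0.094 0.16 ] [[501.0, 404.0], [488.0, 560.0]]
40 0.15 0.1 0.08 [0.456 0.254 0.16 ] [[257.0, 392.0], [272.0, 560.0]]
40 0.15 0.15 0 [0.456 0.174 0.21 ] [[384.0, 328.0], [384.0, 490.0]]
40 0.15 0.15 -0.08 [0.456 0.094 0.21 ] [[493.0, 336.0], [482.0, 491.0]]
40 0.15 0.15 0.08 [0.456 0.254 0.21 ] [[267.0, 320.0], [279.0, 486.0]]
```

```bash
python3 - <<'E'
from q import *
p,R=target(.1,0);plan(p+[0,-.09,.15],R);plan(p+[0,.07,.15],R)
E
```

```text
clock 15.88 pos [0.4612 0.1667 0.1885] gap 0.0105 F [-0.1  0.  -3.5]
 shift now-axes [-0.0876 -0.2683 -0.3045]  shift target-axes [-0.089  -0.2676 -0.3048]  rot deg [-0.17 -0.34 -0.08]  rot units [-0.00046 -0.00095 -0.00021] dist mm 124.56018085456499
clock 15.88 pos [0.4612 0.1667 0.1885] gap 0.0105 F [-0.1  0.  -3.5]
 shift now-axes [-0.1715  0.2576 -0.2758]  shift target-axes [-0.1735  0.2582 -0.274 ]  rot deg [-0.17 -0.34 -0.08]  rot units [-0.00046 -0.00095 -0.00021] dist mm 124.35599875123151
```

Call:
apply_moves:
  plan:
    - [[0,-0.02,-0.06,-0.06,0,0,0],[0,-0.03,-0.09,-0.1,0,0,0],[0,-0.03,-0.08,-0.1,0,0,0],[0,-0.01,-0.04,-0.04,0,0,0],[0,0,0,0,0,0,0],[0,0,0,0,0,0,0],[0,0,0,0,0,0,0]]

```text
clock: 16.75
tcp_pos: [0.4707, 0.0822, 0.2834]
tool_rot: [[-0.93, -0.164, 0.328], [-0.156, 0.986, 0.052], [-0.332, -0.003, -0.943]]
ft_force: [0.1, 0.7, -3.3]
finger_gap: 0.0106
```

```bash
python3 - <<'E'
from q import *
s=status.observe();d=eyes.get_image("wrist");cv2.imwrite("pics/w13.png",cv2.resize(d["image"][:,:,::-1],(768,576),interpolation=cv2.INTER_CUBIC))
pickle.dump((s,d),open("w13.pkl","wb"))
print(s["joint_vel"].round(2),proj(d,[B],s)*1.5+.25)
p,R=target(.1,0);plan(p+[0,.07,.15],R)
E
```

```text
[ 0.2   0.29  0.46  0.03 -0.06  0.23] [[502.41825459 339.68217784]]
clock 16.8 pos [0.4706 0.0823 0.2833] gap 0.0105 F [-0.5  0.6 -3.7]
 shift now-axes [-0.0797  0.5411  0.0255]  shift target-axes [-0.081   0.5408  0.0285]  rot deg [-0.22 -0.65 -0.17]  rot units [-0.00062 -0.0018  -0.00047] dist mm 164.27310954635178
```

View pics/w13.png

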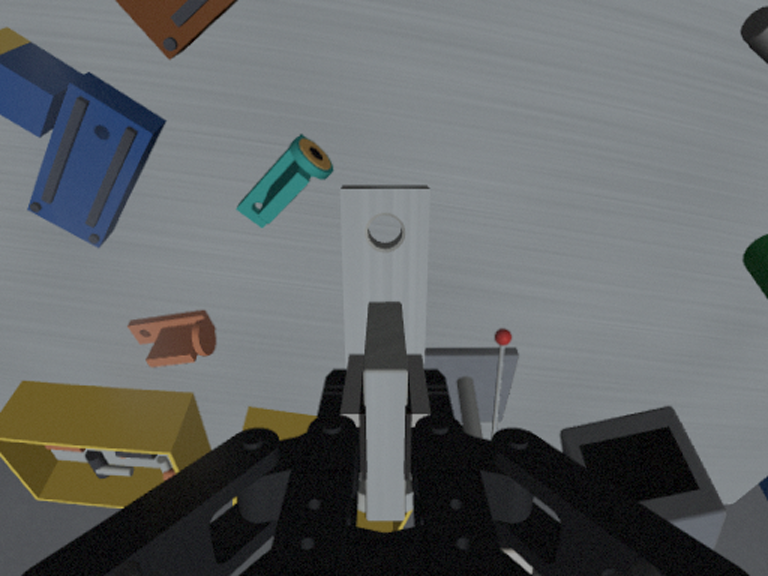

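Ball seen at (503,337) against a predicted (502.4,339.7), a difference of about 1.4 mm. The front edge of the foot is visible at (425–518, 348), so I'll check the yaw from it.

```bash
python3 - <<'E'
from q import *
s,d=pickle.load(open("w13.pkl","rb"))
crop(d,270,210,90,90,8,"pics/w13c.png")
E
```

```text
(no output)
```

View pics/w13c.png

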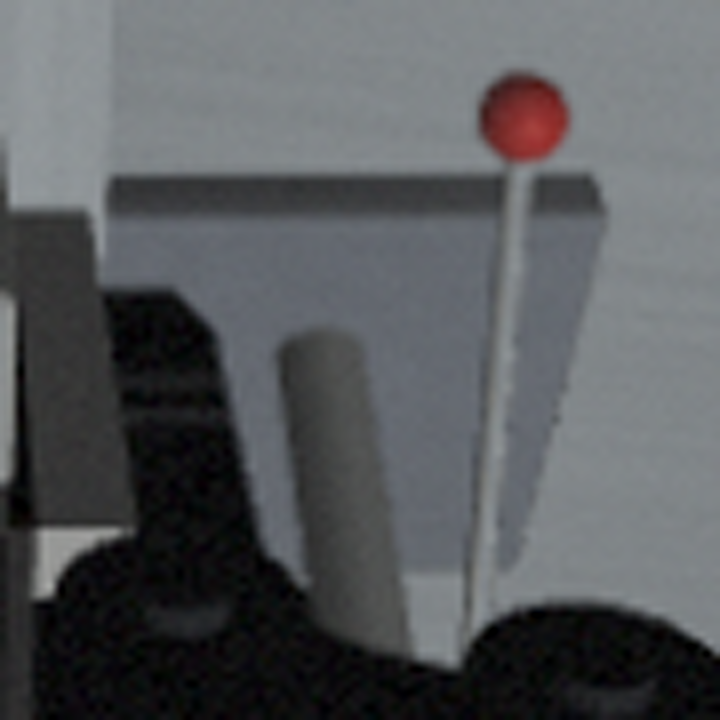

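Call:
apply_moves:
  plan:
    - [[0,-0.01,0.08,0,0,-0.0018,0],[0,-0.015,0.12,0.01,0,0,0],[0,-0.015,0.13,0.01,0,0,0],[0,-0.02,0.12,0.01,0,0,0],[0,-0.01,0.06,0,0,0,0],[0,0,0,0,0,0,0],[0,0,0,0,0,0,0],[0,0,0,0,0,0,0]]

```text
clock: 17.8
tcp_pos: [0.4653, 0.2433, 0.2766]
tool_rot: [[-0.929, -0.168, 0.331], [-0.159, 0.986, 0.053], [-0.335, -0.003, -0.942]]
ft_force: [1.3, 0.3, -2.6]
finger_gap: 0.0104
```

```bash
python3 - <<'E'
from q import *
s=status.observe();d=eyes.get_image("wrist");cv2.imwrite("pics/w14.png",cv2.resize(d["image"][:,:,::-1],(768,576),interpolation=cv2.INTER_CUBIC))
pickle.dump((s,d),open("w14.pkl","wb"))
print(s["joint_vel"].round(2),proj(d,[B],s)*1.5+.25)
crop(d,150,180,100,80,8,"pics/w14c.png")
E
```

```text
[-0.21 -0.08  0.29  0.09 -0.1  -0.14] [[297.19176306 324.85632362]]
```

View pics/w14.png

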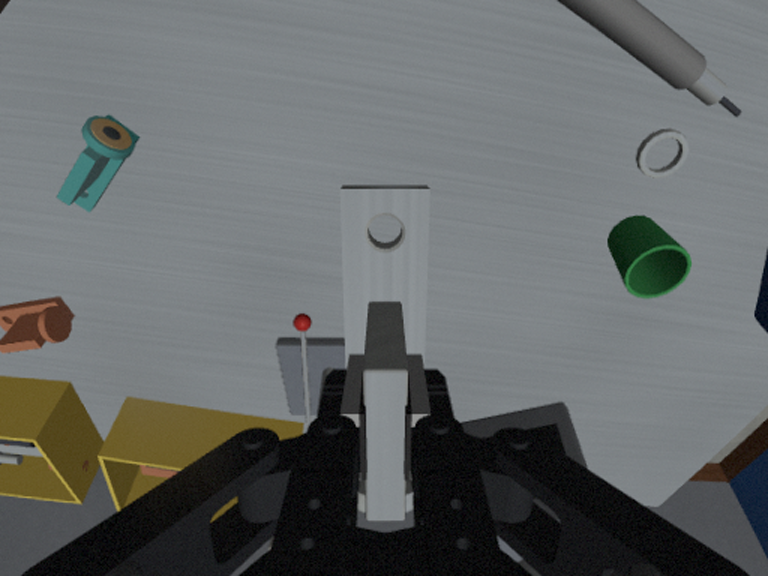

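View pics/w14c.png

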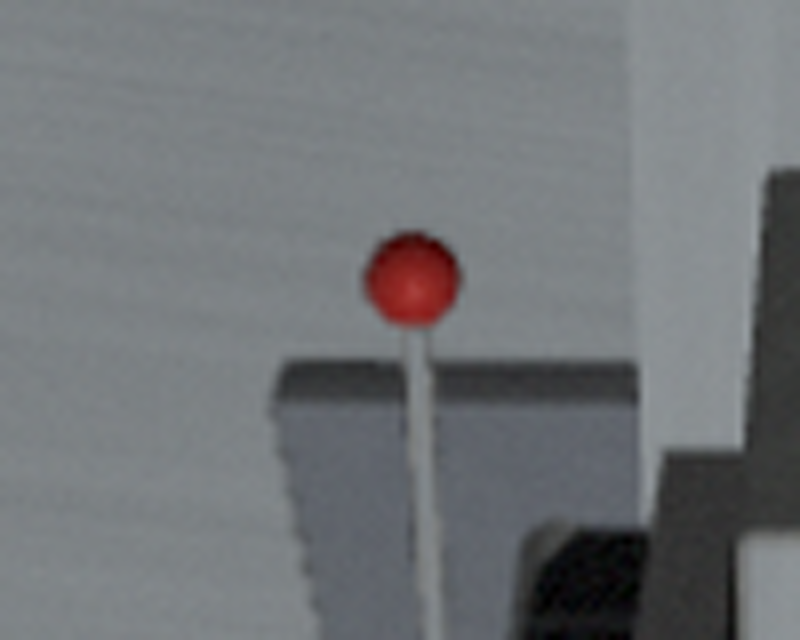

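```bash
python3 - <<'E'
from q import *
s3,d3=pickle.load(open("w13.pkl","rb"));s4,d4=pickle.load(open("w14.pkl","rb"))
f=lambda a,b,o:((a+.5)/8-.5+o[0],(b+.5)/8-.5+o[1])
g3=lambda a,b:f(a,b,(270,210)); g4=lambda a,b:f(a,b,(150,180))
print("ball",tri([ray(d3,g3(524,118),s3),ray(d4,g4(413,281),s4)]))
def e(A,Bb,n):
    v=A-Bb;print(n,A.round(4),Bb.round(4),np.linalg.norm(v).round(4),"yaw(y-dir)",np.degrees(np.arctan2(-v[0],v[1])), "xdir",np.degrees(np.arctan2(v[1],v[0])))
e(atz(d3,g3(605,212),.016,s3),atz(d3,g3(108,212),.016,s3),"front13")
e(atz(d4,g4(638,401),.016,s4),atz(d4,g4(275,402),.016,s4),"front14")
e(atz(d3,g3(513,572),.016,s3),atz(d3,g3(605,212),.016,s3),"side13")
L=[]
E
```

```text
ball (array([0.60024832, 0.20140106, 0.1172535 ]), [np.float64(0.09054810790541215), np.float64(0.0905481079053499)])
front13 [0.7196 0.28   0.016 ] [0.737  0.1732 0.016 ] 0.1082 yaw(y-dir) 9.269612471170024 xdir 99.26961247117003
front14 [0.7263 0.2416 0.016 ] [0.74   0.1665 0.016 ] 0.0764 yaw(y-dir) 10.397364211277601 xdir 100.3973642112776
side13 [0.8499 0.3027 0.016 ] [0.7196 0.28   0.016 ] 0.1323 yaw(y-dir) -80.09985059176267 xdir 9.90014940823733
```

```bash
python3 - <<'E'
from q import *
s3,d3=pickle.load(open("w13.pkl","rb"));s4,d4=pickle.load(open("w14.pkl","rb"))
f=lambda a,b,o,k=8:((a+.5)/k-.5+o[0],(b+.5)/k-.5+o[1])
t=eyes.get_image("top");sd=eyes.get_image("side")
r=[ray(d3,f(524,118,(270,210)),s3),ray(d4,f(413,281,(150,180)),s4),ray(t,f(313,570,(140,85),6)),ray(sd,f(289,514,(200,80),7))]
print("static",tri(r[2:]));print("all",tri(r))
for c in ([0,1,2],[0,1,3],[0,2],[1,2],[0,3],[1,3]): print(c,tri([r[i] for i in c]))
p,R=target(.05,0);plan(p,R)
E
```

```text
static (array([0.59696652, 0.19799417, 0.12420489]), [np.float64(0.08071731349137336), np.float64(0.08071731349173739)])
all (array([0.59792478, 0.20033276, 0.12014653]), [np.float64(0.4740182929382675), np.float64(1.3147822077866773), np.float64(1.7074413985380723), np.float64(1.203660155317691)])
[0, 1, 2] (array([0.59830439, 0.20026284, 0.11898207]), [np.float64(0.21543769068741864), np.float64(1.3186876248363646), np.float64(1.4941625042573348)])
[0, 1, 3] (array([0.59863181, 0.2013317 , 0.11938224]), [np.float64(0.9430820922895862), np.float64(0.3361208269948947), np.float64(0.9069548111709562)])
[0, 2] (array([0.59735953, 0.19913427, 0.12048376]), [np.float64(0.6305847915166243), np.float64(0.630584791516603)])
[1, 2] (array([0.59846446, 0.20021064, 0.11853433]), [np.float64(1.3985669579345446), np.float64(1.398566957934583)])
[0, 3] (array([0.59799186, 0.20043385, 0.12054249]), [np.float64(0.837582153193351), np.float64(0.837582153193334)])
[1, 3] (array([0.59853879, 0.20174778, 0.11974214]), [np.float64(0.4649327180537055), np.float64(0.4649327180538872)])
clock 17.95 pos [0.4655 0.2433 0.2769] gap 0.0106 F [ 0.3  0.1 -2.9]
 shift now-axes [ 0.019  -0.2197  0.4405]  shift target-axes [ 0.0222 -0.2211  0.4396]  rot deg [-0.19 -0.42 -0.01]  rot units [-5.20e-04 -1.16e-03 -4.00e-05] dist mm 147.77056768259752
```

```bash
sed -i 's/^B=.*/B=np.array([.598,.2003,.1203]); psi=np.radians(9.8)/' q.py; python3 - <<'E'
from q import *
p,R=target(.05,0);plan(p,R)
E
```

```text
clock 17.95 pos [0.4655 0.2433 0.2769] gap 0.0106 F [ 0.3  0.1 -2.9]
 shift now-axes [ 0.0188 -0.2149  0.4547]  shift target-axes [ 0.0225 -0.2166  0.4537]  rot deg [-0.22 -0.42 -0.11]  rot units [-0.00061 -0.00116 -0.0003 ] dist mm 150.97070860960136
```

Call:
apply_moves:
  plan:
    - [[0,0,-0.07,0.03,-0.0006,-0.0012,-0.0003],[0,0,-0.08,0.07,0,0,0],[0,0.005,-0.05,0.1,0,0,0],[0,0.005,-0.01,0.1,0,0,0],[0,0.005,0,0.08,0,0,0],[0,0,0,0.03,0,0,0],[0,0,0,0,0,0,0],[0,0,0,0,0,0,0]]

```text
clock: 18.95
tcp_pos: [0.5176, 0.1833, 0.1605]
tool_rot: [[-0.924, -0.166, 0.345], [-0.155, 0.986, 0.058], [-0.35, 0.0, -0.937]]
ft_force: [0.1, -0.2, -2.6]
finger_gap: 0.011
```

```bash
python3 - <<'E'
from q import *
p,R=target(.05,0);plan(p,R)
E
```

```text
clock 18.95 pos [0.5176 0.1833 0.1605] gap 0.011 F [ 0.1 -0.2 -2.6]
 shift now-axes [0.019  0.0099 0.042 ]  shift target-axes [0.0186 0.0099 0.0422]  rot deg [-0.08  0.46 -0.23]  rot units [-0.00023  0.00128 -0.00065] dist mm 14.150006071904308
```

Now along the optical axis to about 10 mm short, correcting as I go.

```bash
python3 - <<'E'
from q import *
p,R=target(.01,0);plan(p,R)
E
```

```text
clock 18.95 pos [0.5176 0.1833 0.1605] gap 0.011 F [ 0.1 -0.2 -2.6]
 shift now-axes [-0.1143  0.0105  0.0431]  shift target-axes [-0.1147  0.0099  0.0422]  rot deg [-0.08  0.46 -0.23]  rot units [-0.00023  0.00128 -0.00065] dist mm 36.793155289866995
```

Call:
apply_moves:
  plan:
    - [[0,-0.01,0.01,0.02,-0.0002,0.0013,-0.0006],[0,-0.04,0,0.02,0,0,0],[0,-0.04,0,0,0,0,0],[0,-0.02,0,0,0,0,0],[0,0,0,0,0,0,0],[0,0,0,0,0,0,0]]

```text
clock: 19.7
tcp_pos: [0.5554, 0.1935, 0.1628]
tool_rot: [[-0.925, -0.171, 0.34], [-0.16, 0.985, 0.059], [-0.345, 0.0, -0.938]]
ft_force: [-0.1, 0.6, -2.4]
finger_gap: 0.0109
```

```bash
cat > chk.py <<'E'
from q import *
import sys
n=sys.argv[1]
p,R=target(0,0);plan(p,R)
s=status.observe();t=eyes.get_image("top");sd=eyes.get_image("side")
pickle.dump((s,t,sd),open(f"c{n}.pkl","wb"))
crop(t,150,125,75,75,10,f"pics/ct{n}.png");crop(sd,195,95,85,75,9,f"pics/cs{n}.png")
t_,Rg=gripT(); Rb=s["tool_rot"]@Rg.T; o=s["tcp_pos"]-Rb@t_
print("pitch",np.degrees(np.arcsin(Rb[2,0])),"yaw",np.degrees(np.arctan2(Rb[1,0],Rb[0,0])),"roll",np.degrees(np.arcsin(Rb[2,1])),"face",(o+Rb@[.042,0,.03]).round(4))
P=[(-.06,.015,.01),(-.06,-.015,.01),(-.045,0,.01),(-.02,-.006,.06),(.033,-.006,.06),(.033,.006,.06),(.042,0,.03),(.041,0,.05),(.041,.02,.03),(.041,-.02,.03)]
X=np.array([o+Rb@np.array(v) for v in P]+[B])
print("top",((proj(t,X)-[150,125]+.5)*10-.5).round(0).tolist());print("side",((proj(sd,X)-[195,95]+.5)*9-.5).round(0).tolist())
E
python3 chk.py 1
```

```text
clock 19.7 pos [0.5554 0.1935 0.1628] gap 0.0109 F [-0.1  0.6 -2.4]
 shift now-axes [-0.0232 -0.002   0.0053]  shift target-axes [-0.0232 -0.002   0.0052]  rot deg [0.01 0.2  0.03]  rot units [4.0e-05 5.7e-04 8.0e-05] dist mm 7.159539895010537
pitch 20.204654874847645 yaw 9.831845535126815 roll 0.0031852256355943535 face [0.5909 0.1997 0.1795]
top [[414.0, 850.0], [508.0, 833.0], [452.0, 795.0], [442.0, 746.0], [407.0, 575.0], [367.0, 582.0], [390.0, 535.0], [385.0, 548.0], [326.0, 550.0], [455.0, 526.0], [417.0, 549.0]]
side [[213.0, 599.0], [254.0, 639.0], [260.0, 595.0], [271.0, 501.0], [366.0, 416.0], [348.0, 401.0], [396.0, 434.0], [379.0, 409.0], [366.0, 410.0], [423.0, 461.0], [417.0, 529.0]]
```

View pics/ct1.png

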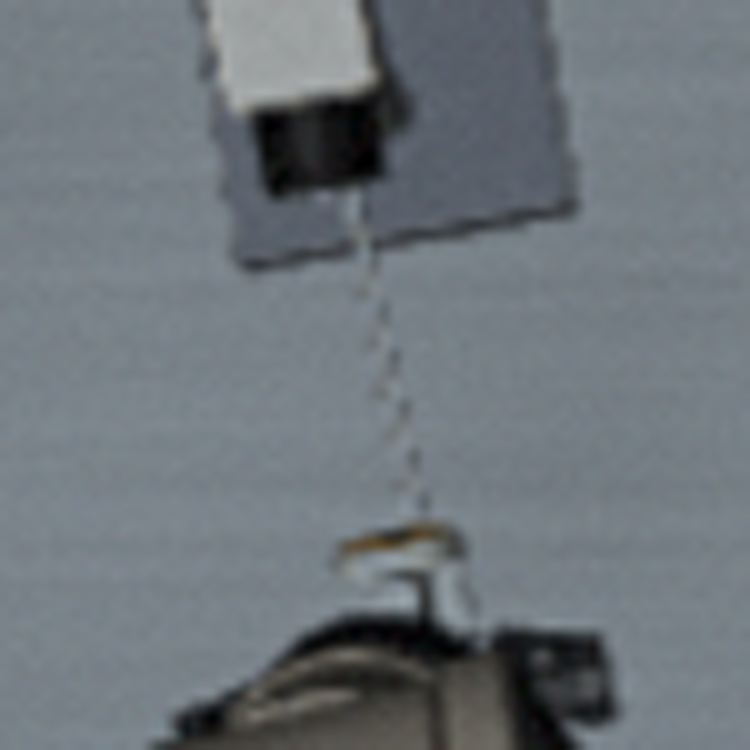

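View pics/cs1.png

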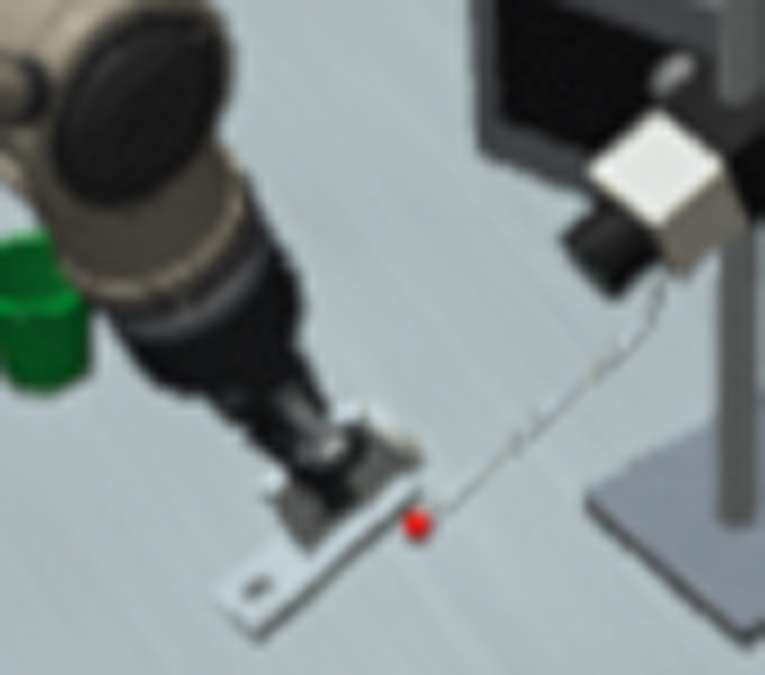

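Compared with the picture, the side and top views show the bracket where the kinematics predict (within about 1 px). The ball has the same residual as the bracket, so their relative position is good to about 1 mm. Final approach.

Call:
apply_moves:
  plan:
    - [[0,-0.012,-0.002,0.004,0,0.0005,0],[0,-0.01,0,0,0,0,0],[0,0,0,0,0,0,0],[0,0,0,0,0,0,0]]

```text
clock: 20.3
tcp_pos: [0.5621, 0.194, 0.1641]
tool_rot: [[-0.926, -0.171, 0.337], [-0.16, 0.985, 0.059], [-0.342, 0.0, -0.94]]
ft_force: [-0.2, 0.2, -2.8]
finger_gap: 0.0103
```

```bash
python3 chk.py 2
```

```text
clock 20.3 pos [0.5621 0.194  0.1641] gap 0.0103 F [-0.2  0.2 -2.8]
 shift now-axes [-0.0008  0.0001  0.0016]  shift target-axes [-0.0008  0.0001  0.0016]  rot deg [0.02 0.01 0.03]  rot units [4.e-05 2.e-05 8.e-05] dist mm 0.5238649981636945
pitch 20.00803728840591 yaw 9.82915046042965 roll 0.005579234043433565 face [0.5976 0.2002 0.1807]
top [[412.0, 829.0], [506.0, 811.0], [450.0, 774.0], [440.0, 723.0], [405.0, 552.0], [365.0, 559.0], [388.0, 512.0], [383.0, 525.0], [324.0, 527.0], [453.0, 503.0], [417.0, 549.0]]
side [[226.0, 591.0], [267.0, 630.0], [273.0, 587.0], [285.0, 492.0], [380.0, 408.0], [362.0, 393.0], [410.0, 426.0], [393.0, 401.0], [380.0, 402.0], [437.0, 452.0], [417.0, 529.0]]
```

View pics/cs2.png

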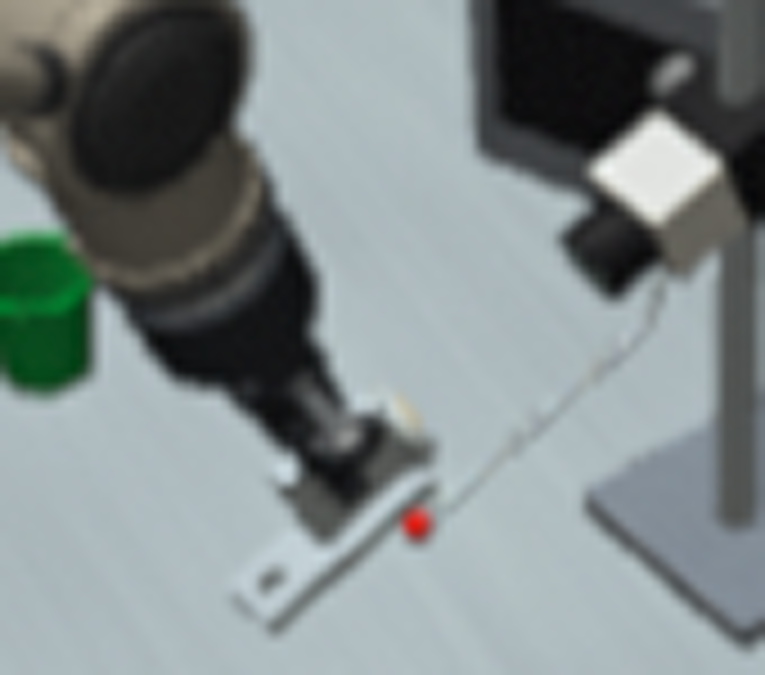

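View pics/ct2.png

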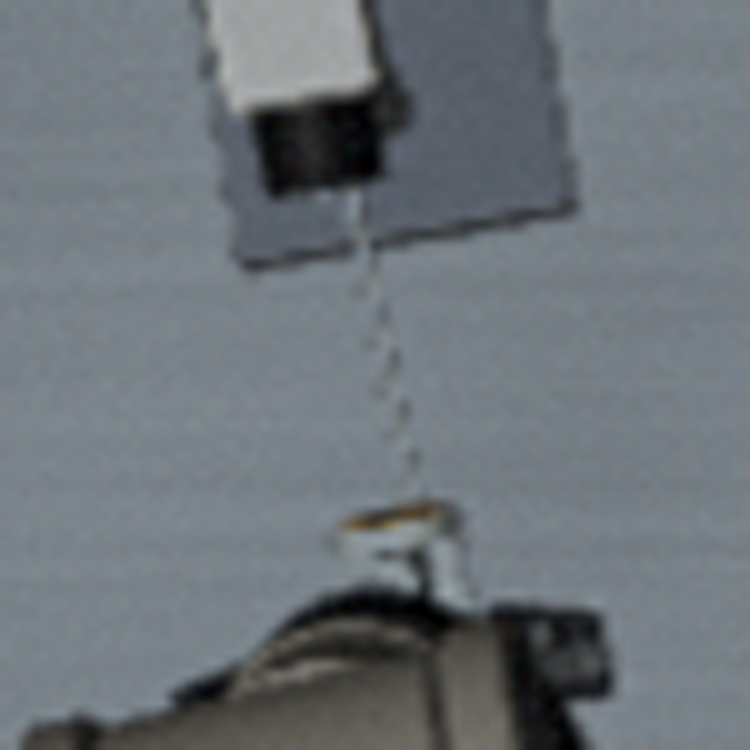

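Face at (0.5976, 0.2002, 0.1807) against the focus point (0.598, 0.2003, 0.1803), pitch 20.0°. The ball and stand haven't moved in the pictures. I'll let it settle and do a last overall check.

Call:
apply_moves:
  plan:
    - [[0,0,0,0,0,0,0],[0,0,0,0,0,0,0],[0,0,0,0,0,0,0]]

```text
clock: 20.78
tcp_pos: [0.5619, 0.194, 0.1641]
tool_rot: [[-0.926, -0.171, 0.337], [-0.16, 0.985, 0.059], [-0.342, 0.0, -0.94]]
ft_force: [-0.4, -0.1, -2.6]
finger_gap: 0.0106
```

```bash
python3 chk.py 3; python3 - <<'E'
from h import *
s=status.observe();print(s["joint_vel"].round(2))
d=eyes.get_image("top");crop(d,275,165,64,64,9,"pics/tf3.png")
d=eyes.get_image("side");cv2.imwrite("pics/side3.png",cv2.resize(d["image"][:,:,::-1],(768,576)))
E
```

```text
clock 20.77 pos [0.5619 0.194  0.1641] gap 0.0106 F [-0.4 -0.1 -2.6]
 shift now-axes [-0.0013 -0.0001  0.0016]  shift target-axes [-0.0013 -0.0001  0.0016]  rot deg [0.02 0.   0.03]  rot units [5.e-05 0.e+00 9.e-05] dist mm 0.6288959798446072
pitch 20.001059559206624 yaw 9.833255715796543 roll 0.006070256299085815 face [0.5975 0.2002 0.1806]
top [[412.0, 829.0], [506.0, 812.0], [450.0, 774.0], [440.0, 723.0], [405.0, 552.0], [365.0, 560.0], [388.0, 513.0], [383.0, 525.0], [324.0, 528.0], [453.0, 504.0], [417.0, 549.0]]
side [[226.0, 591.0], [267.0, 630.0], [273.0, 587.0], [285.0, 492.0], [379.0, 408.0], [362.0, 393.0], [409.0, 426.0], [393.0, 401.0], [379.0, 402.0], [436.0, 453.0], [417.0, 529.0]]
[ 0.04  0.07  0.05 -0.   -0.08 -0.01]
```

View pics/tf3.png

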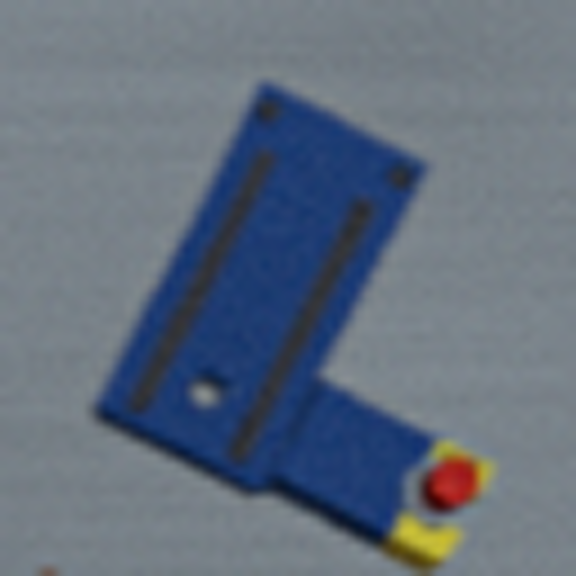

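View pics/side3.png

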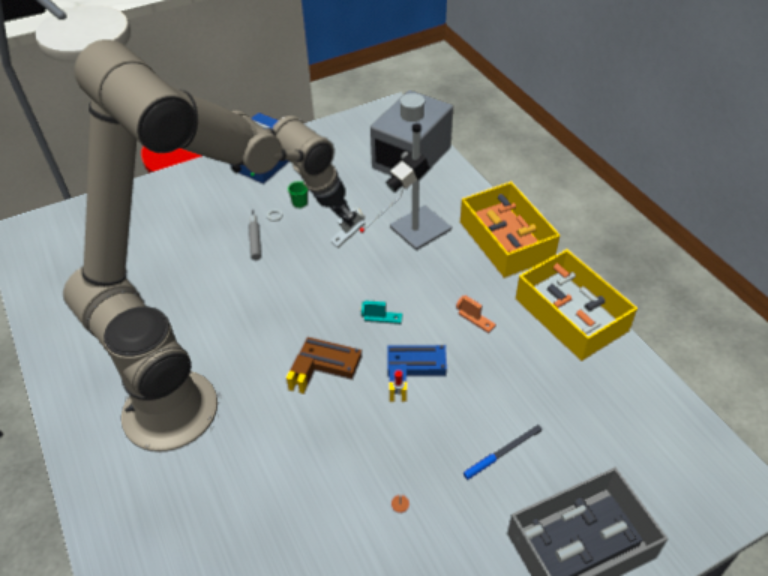

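The pin hangs in the notch, the nest is empty, and the bystanders and stand are unmoved. The arm is still and in no contact, so I'm handing in.

```bash
python3 -c "
from plant import robot
print(robot.sign_off())"
```

```text
the job is handed in; nothing more can be done
None
```

The job is done and handed in at about 21 s on the robot clock. The pin hangs by its collar in the yellow notch, and the bracket is held still in front of the inspection camera.

- **Pin:** I drew it straight up out of the bracket and lowered it into the notch until the collar rested on the cheeks, then let go. The wrist, side and top pictures show it hanging upright. The bracket stayed in its nest until I lifted it.
- **Bracket:** I gripped it by the web at 100 N and saw no slip. The computed face centre is (0.5975, 0.2002, 0.1806), against my focus estimate of (0.598, 0.2003, 0.1803). Its pitch is 20.0°, yaw 9.8° and roll 0°.
- **Surroundings:** The last wrist force was about 2.6 N down, which fits the bracket's weight. The stand, pointer ball and bystanders look unmoved.

**Checks that disagreed:**
- **Focus height:** The fixed cameras put the ball's height at 124 mm and the wrist camera at 117 mm, so I used a joint fit of 120 mm. In the final pictures the bracket and ball show nearly the same offset, so I expect them to be right relative to each other within 1–2 mm.
- **Stand yaw:** Individual readings ran from 9.3° to 11.7°; I used 9.8°. The best-agreeing ones suggest an error of around half a degree, but it could be more.

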